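# Restock the bays under the low raised floor below the sink

## Robot

A 7-joint arm with a two-finger parallel gripper is mounted at the origin on the work surface. World frame = base frame: x ahead of the robot, y to its left, z up, the work surface at z = 0. Lengths are in m, angles in degrees, forces in N, time in s.
With the tool pointing down it reaches from about 0.4 to 0.925 m from the base axis. Payload 4.1 kg.
Tool frame: the origin (TCP) lies at the very end of the fingers, on their centre line; the grasp point (between the pads) lies 19 mm behind it; z points along the fingers, y is the direction in which the jaws open and shut (so a half turn about z gives the same grasp; the last joint's range is limited). The gripper opens to 85 mm and grips with 20 to 120 N. Pads are 22 mm wide; open, the fingers measure 114 mm over their backs; the gripper's body (76 mm by 85 mm) begins 54 mm behind the grasp point. The pads swing forward as they close: fully open they stand 13 mm farther back than shut.
Start: joints at [-81.876, 22.827, 2.584, 88.041, -1.071, 69.15, -2.905], TCP at [0.155, 0.631, 0.231] pointing down, gripper open.
Joint ranges: [-161.44, 161.44], [-28.35, 127.94], [-78.24, 83.42], [0, 140.83], [-78.03, 258.03], [13.02, 114.36], [-168.23, 168.23]. Speed limits (degrees/s): [147.25, 147.25, 180, 180, 180, 180, 180].

## Interface

Orientations are given as a 3x3 rotation matrix whose columns are the frame's x, y, z axes.
In Python, from plant import env, eyes gives the robot as it stands.
- The arm moves only by the tool play_rows, never from a script. Its argument "targets" is a list of rows, each an object of numbers: "ax", "ay", "az": the turn, a rotation vector about the tool's x, y, z in degrees; "dx", "dy", "dz": the shift along the tool's x, y, z in m; "jaw": the closure, from 0 (fully open) to 1 (shut). A call has 1 to 12 rows; each row shifts and turns the commanded pose from where the row before left it, along the tool's axes as they then stand; what a row does not reach is not made up. A row lasts 1/10 s, in which the tool goes at most 50 mm and 8.59 degrees, less where a joint would pass 70% of its speed; a pose out of reach is approached as far as the arm can. A call is refused whole if a number of a shift passes 0.05 or a number of a turn 8.59, either way. A call with a gripper value outside its range is refused whole. The fingers move at their own pace and stop on an object; "newtons" is the grip in N (left out, the last holds). Time passes only in rows, so rows that do not move let the fingers close. It gives the time, the measured TCP pose, the force and the opening at its end, in the units of the state.
- env.state(): the state, without advancing time (a new reading comes with each control period).
- eyes.camera(name): name is "side" or "top"; returns a dict with "pixels" (400x640x3 uint8, red, green, blue), "intrinsics" (3x3 intrinsics, pixels), "rvec" (rotation vector, rad) and "tvec" (3), from world to camera coordinates, as OpenCV has them. Camera axes: x right, y down, z forward; pixel columns grow to the right and rows downward; lengths in m; the calibration is good to about 2 mm. A picture is of the moment at which its call begins. There is no depth.
- env.finish_job(): hands the job in, once; it reports no verdict.
Trained networks look in the newest picture that a camera, given by its name, has taken for a name from the list of things; names that differ only in an ending like _2 or _b are one class to them, and where a whole thing is asked for, a point or a joint stands for the part that bears it (a point fixed in the world has none). Each returns a list of dicts, best first, with "score" (0 to 1); they miss things now and then, are a little off and sometimes report something else, mostly with a low value. They report only what shows in the picture. A call takes as long as a camera call. They do not tell look-alikes from the thing itself.
- eyes.masks_of(camera, label): "mask" (400x640 bool, what is visible of it) and "box" ([left, top, width, height] in pixels, round what is visible of it).
The state is a dict: "clock": time; "joints": joint angles; "dq": joint speeds; "joint_efforts": joint torques, N m; "tool_pos": TCP position; "tcp_rot": TCP orientation; "wrist_force": force on the tool from outside, world axes, zero at the start; "torque": the same for the moment, N m; "gripper_width": finger opening in m.
Only numpy, scipy, OpenCV 4.12 (cv2) and the standard library are available. Lean on these libraries where they do the work, as an engineer would, in place of code of your own. Each camera call takes 0.05 s, during which the arm holds its last target.

## Task

The drip tray has been put back in the wrong bay under the low raised floor of this sink cupboard: draw it out and slide it into the bay under the fat drain pipe. Also slide every steel tin that lies about into the other bays, lengthways and one to a bay, so that the tray and all the tins lie flat on the table and are pushed fully home against the back stop. Do not disturb the bowl, the can or the jar.

Things in the scene. Friction and masses are not known exactly. Their poses are not given: they have to be found in the camera images.
- shelf: Low white raised floor, fixed: slab 150 mm deep, 420 wide, underside 42 and top 58 mm above the table. Below it four bays side by side, open to the front, closed behind by a stop batten. Origin: on the table, mid-width, at the stop's front face; x points into the bays away from the robot, y left, z up. The slab's front edge is at x = -80 mm. A 110 mm item fully home is centred at x = -55.
- mouth (a point): Middle of the slab's front edge, on the table. Bay centre lines lie 150 and 50 mm to its right and left (y of the raised floor's frame). Bays are 80 mm wide; 20 mm wooden dividers with round noses, flush with the front edge, part them and close the ends; dark joints in the slab's top lie over the three inner ones. Items fully home stick out 30 mm in front.
- drain: Fat grey plastic drain pipe, 48 to 84 mm across, ending in a funnel, standing on the raised floor, its top 150 mm above the table. Fixed. Origin: on the table, on the centre line (y) of the bay it stands over (the pipe itself stands 60 mm further along its +x); axes as the raised floor's.
- riser_a: First riser: a thin copper water pipe, 15 mm across, standing on the raised floor with a small brass valve at 105 to 127 mm height. Fixed. It is not the drain. Origin: on the table, on the centre line of the bay it stands over (the pipe itself stands 60 mm further along its +x); axes as the raised floor's.
- riser_b: Second riser: a thin copper water pipe, 15 mm across, standing on the raised floor with a small brass valve at 105 to 127 mm height. Fixed. It is not the drain. Origin: on the table, on the centre line of the bay it stands over (the pipe itself stands 60 mm further along its +x); axes as the raised floor's.
- tray: Drip tray: white plastic, open on top, 110 mm long (its x), 60 mm wide (its y), 32 mm high, walls 4 mm, about 0.18 kg. Origin: centre of its underside, z up. At the start it is in one of the bays, never the drain's, with 33 to 47 mm of its near end sticking out in front of the slab.
- tin_a: Flat closed steel tin with a lid, 110 mm long (its x), 60 mm wide (its y), 36 mm high, about 0.3 kg. Origin: centre of its underside, z up. One of the two or three tins standing on the cupboard floor; None if this one is absent.
- tin_b: Flat closed steel tin with a lid, 110 mm long (its x), 60 mm wide (its y), 36 mm high, about 0.3 kg. Origin: centre of its underside, z up. One of the two or three tins standing on the cupboard floor; None if this one is absent.
- tin_c: Flat closed steel tin with a lid, 110 mm long (its x), 60 mm wide (its y), 36 mm high, about 0.3 kg. Origin: centre of its underside, z up. One of the two or three tins standing on the cupboard floor; None if this one is absent.
- bowl: White bowl, 100 mm across, 45 mm high; leave it alone. Origin: centre of its underside.
- can: Round metal can of polish, 72 mm across, 85 mm high; leave it alone. Origin: centre of its underside.
- jar: Glass jar with a black lid, 72 mm across, 80 mm high; leave it alone. Origin: centre of its underside.
Mind the look-alikes: they are no part of the job. Leave any turquoise look-alike of the tin_a alone. Leave any blue look-alike of the tin_c alone.

How it is judged:
By the outcome, as a careful person would: the job done as asked, in the order asked, and still so for the second after the job is handed in, with the robot touching nothing.
Of tin_a, tin_b, tin_c only 2 to 3 are there at a start; the rules pass over those that are not, and their reading is None.
At some moment in a run one of tin_a, tin_b, tin_c may be knocked a few centimetres aside while the robot is not near it.
Once in a run the grip may slacken for a moment while it holds something.
It also fails if it takes over 210 s, if anything falls off the work surface, if the arm or the gripper's body presses on something with over 40 N, if the wrist force passes 120 N, or if a joint passes its speed limit or range.

## Working session

There is one attempt and no reset: what is moved stays moved. The work goes in short steps, Python scripts to look and compute and a tool call to move; the robot and the scene stay as the last step left them, time stands still between calls to the robot, and variables do not carry over. Pictures are saved under pics/ and viewed, and the job is handed in when it is done.

Besides the shell and the picture viewer there is one more tool, called after "Request:" as name(argument=value, ...) on one line, values as JSON. play_rows: Moves the arm, as the interface text tells. Its arguments: {"type":"object","properties":{"targets":{"type":"array","items":{"type":"object","properties":{"ax":{"type":"number"},"ay":{"type":"number"},"az":{"type":"number"},"dx":{"type":"number"},"dy":{"type":"number"},"dz":{"type":"number"},"jaw":{"type":"number"}}}},"newtons":{"type":"number"}},"required":["targets"]}

```bash
ls; mkdir -p pics
python3 - <<'E'
from plant import env, eyes
import cv2
s=env.state()
for k in s: print(k,s[k])
for n in("side","top"):
    c=eyes.camera(n); cv2.imwrite(f"pics/{n}0.png",cv2.cvtColor(c["pixels"],cv2.COLOR_RGB2BGR))
    print(n,c["intrinsics"],c["rvec"],c["tvec"])
    for l in["shelf","mouth","drain","riser_a","tray","tin_a","bowl","can","jar"]:
        try: print(l,[(round(d["score"],2),d["box"]) for d in eyes.masks_of(n,l)])
        except Exception as e: print(l,e)
E
```

```text
pics
clock 0.0
joints [-81.87597416  22.87374337   2.57965057  88.11404965  -1.07207902
  69.14904307  -2.90657624]
dq [ 0.07611717  0.00541    -0.05844071 -0.08889742  0.00027512  0.10434493
 -0.03226638]
joint_efforts [-2.46472182e-04 -4.75140667e+01  1.36442609e+00 -2.54222256e+01
  1.15850143e-02  9.43618943e-03 -9.58546821e-06]
tool_pos [0.15482528 0.63064386 0.23024364]
tcp_rot [[-9.71170739e-01  2.38384717e-01 -3.48753141e-04]
 [ 2.38384940e-01  9.71168818e-01 -1.93557499e-03]
 [-1.22713320e-04 -1.96291129e-03 -9.99998066e-01]]
wrist_force [0.07117939 0.34823212 0.37164098]
torque [0.02358076 0.01855325 0.03662857]
gripper_width 0.08556085703003798
side [[460.95658438   0.         315.39913109]
 [  0.         460.95658438 198.22572484]
 [  0.           0.           1.        ]] [ 0.35905325 -2.87454834  1.03304458] [0.48590161 0.11963752 1.30043563]
shelf [(0.73, [207.3, 146.2, 87.7, 124.0])]
mouth [(0.84, [205.6, 144.4, 87.4, 128.3]), (0.58, [222.2, 219.8, 23.0, 21.1])]
drain []
riser_a [(0.84, [220.9, 217.1, 23.7, 20.1]), (0.82, [243.0, 161.4, 17.6, 24.2])]
tray [(0.72, [275
[... 263 characters left out ...]
]
top [[445.99850271   0.         313.43340041]
 [  0.         445.99850271 203.03797429]
 [  0.           0.           1.        ]] [ 2.16679137 -2.13564901  0.15707843] [-0.01640111  0.48229241  1.39626506]
shelf [(0.66, [226.9, 115.3, 140.5, 61.8])]
mouth [(0.92, [228.7, 122.0, 135.4, 54.2])]
drain []
riser_a [(0.48, [241.2, 135.3, 14.3, 19.1]), (0.46, [305.9, 125.0, 11.7, 24.7])]
tray [(0.76, [272.7, 169.2, 18.3, 17.9])]
tin_a [(0.9, [406.9, 212.9, 23.3, 36.0]), (0.78, [189.2, 214.9, 27.7, 37.0]), (0.7, [357.0, 241.7, 37.4, 32.9]), (0.6, [140.0, 219.8, 40.8, 23.4])]
bowl [(0.65, [176.9, 159.6, 33.0, 31.5])]
can [(0.68, [456.2, 154.3, 24.9, 26.6])]
jar [(0.92, [131.1, 151.9, 32.2, 27.5])]
```

View pics/side0.png

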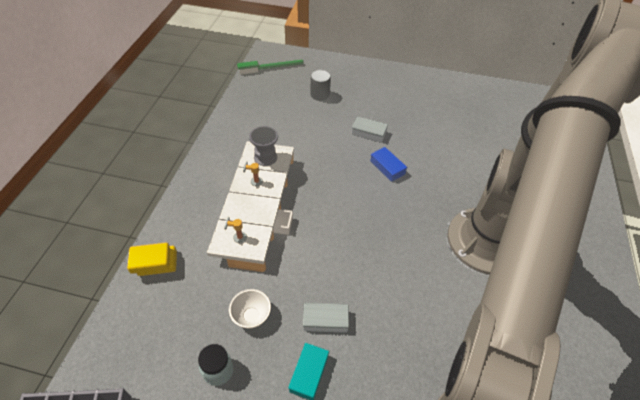

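View pics/top0.png

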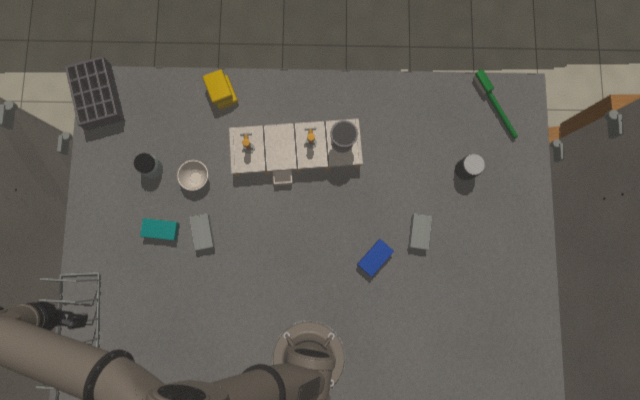

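The side view shows two grey tins at about (370,128) and (326,318). The tray's near end shows at (286,220), in the second bay from the left, and the drain is at (264,145), over the rightmost bay. The turquoise and blue items are look-alikes. The top view agrees: tins at (201,232) and (421,231), tray at (282,177), drain at (343,137).

```bash
cat > h.py <<'E'
from plant import env, eyes
import cv2, numpy as np
from scipy.optimize import minimize
def cam(n):
    c=eyes.camera(n); c["K"]=np.array(c["intrinsics"],float); c["rv"]=np.array(c["rvec"],float); c["tv"]=np.array(c["tvec"],float); c["name"]=n; return c
def proj(c,P): return cv2.projectPoints(np.asarray(P,float).reshape(-1,1,3),c["rv"],c["tv"],c["K"],None)[0].reshape(-1,2)
def onplane(c,uv,z):
    R=cv2.Rodrigues(c["rv"])[0]; o=-R.T@c["tv"]; d=R.T@np.linalg.inv(c["K"])@np.array([uv[0],uv[1],1.]); return o+d*(z-o[2])/d[2]
def box(x,y,yaw,z0=0,L=.11,W=.06,H=.036):
    c,s=np.cos(yaw),np.sin(yaw)
    return np.array([[x+c*a*L/2-s*b*W/2,y+s*a*L/2+c*b*W/2,z0+h*H] for h in(0,1) for a,b in((-1,-1),(1,-1),(1,1),(-1,1))])
def soft(m,S=4):
    return cv2.GaussianBlur(cv2.resize(m.astype(np.float32),None,fx=S,fy=S,interpolation=cv2.INTER_LINEAR),(0,0),3)
def sil(c,P,S=4):
    uv=(proj(c,P)+.5)*S-.5; im=np.zeros((400*S,640*S),np.uint8)
    cv2.fillConvexPoly(im,cv2.convexHull(np.round(uv*16).astype(np.int32)),1,shift=4); return cv2.GaussianBlur(im.astype(np.float32),(0,0),3)
def fitbox(cs,ms,x0,fitH=False):
    ts=[soft(m) for m in ms]
    def f(p):
        P=box(p[0],p[1],p[2]*1.0,H=p[3] if fitH else .036)
        return sum(np.abs(sil(c,P)-t).sum()/t.sum() for c,t in zip(cs,ts))
    n=4 if fitH else 3
    x0=np.array(list(x0)+[.036])[:n]; d=np.array([.01,.01,.15,.008])[:n]
    return minimize(f,x0,method="Nelder-Mead",options=dict(initial_simplex=np.vstack([x0]+[x0+np.eye(n)[i]*d[i] for i in range(n)]),xatol=2e-4,fatol=1e-4,maxiter=150))
def tins(cs,fitH=False,grey=True):
    """all tin detections paired across views -> fitted poses"""
    det={}
    for c in cs:
        det[c["name"]]=[]
        for d in eyes.masks_of(c["name"],"tin_a"):
            ys,xs=np.nonzero(d["mask"])
            col=c["pixels"][d["mask"]].mean(0); p=onplane(c,(xs.mean(),ys.mean()),.022)
            det[c["name"]].append((d,p,col))
    out=[]
    for d,p,col in det["top"]:
        for d2,p2,col2 in det["side"]:
            if np.hypot(*(p-p2)[:2])<.04:
                ys,xs=np.nonzero(d["mask"]); (u,v),(w,h),a=cv2.minAreaRect(np.c_[xs,ys].astype(np.float32))
                b=cv2.boxPoints(((u,v),(w,h),a)); e=[b[1]-b[0],b[2]-b[1]]; e=max(e,key=np.linalg.norm)
                q=onplane(cs[0],(u,v),.03); q2=onplane(cs[0],np.array([u,v])+e,.03)-q
                r=fitbox(cs,[d["mask"] if c["name"]=="top" else d2["mask"] for c in cs],(p[0],p[1],np.arctan2(q2[1],q2[0])),fitH)
                out.append((col.round(),r.x,r.fun))
    return out,det
E
cat > a.py <<'E'
from h import *
T=cam("top");Sd=cam("side")
o,det=tins([T,Sd],True)
for col,x,f in o: print(col,x[:2].round(4),np.degrees(x[2]).round(1),x[3:].round(4),round(f,3))
for k in det: print(k,[(p.round(3)[:2],col.round()) for d,p,col in det[k]])
for n,c in(("top",T),("side",Sd)):
    x,y,w,h=(215,110,160,80) if n=="top" else (200,120,105,155)
    s=5 if n=="top" else 3.8
    cr=c["pixels"][y:y+h,x:x+w]; cv2.imwrite(f"pics/{n}_shelf.png",cv2.cvtColor(cv2.resize(cr,None,fx=s,fy=s,interpolation=cv2.INTER_CUBIC),cv2.COLOR_RGB2BGR))
for l,z in(("bowl",.03),("can",.085),("jar",.08)):
    for c in(T,Sd):
        for d in eyes.masks_of(c["name"],l):
            ys,xs=np.nonzero(d["mask"]); print(l,c["name"],onplane(c,(xs.mean(),ys.mean()),z/2).round(3),round(d["score"],2))
E
python3 a.py
```

```text
[123. 123. 116.] [0.3888 0.3465] -168.2 [0.0319] 0.242
[ 52.  76. 133.] [ 0.3126 -0.2101] -40.7 [0.0272] 0.18
[124. 124. 117.] [ 0.4004 -0.3554] -7.8 [0.0305] 0.241
top [(array([0.384, 0.347]), array([123., 123., 116.])), (array([ 0.31 , -0.208]), array([ 52.,  76., 133.])), (array([ 0.395, -0.352]), array([124., 124., 117.]))]
side [(array([ 0.4  , -0.348]), array([147., 150., 144.])), (array([ 0.316, -0.204]), array([ 64.,  90., 169.])), (array([0.398, 0.485]), array([ 22., 165., 157.])), (array([0.389, 0.349]), array([161., 165., 157.]))]
bowl top [0.571 0.388 0.015] 0.56
bowl top [0.568 0.094 0.015] 0.32
bowl side [0.578 0.369 0.015] 0.76
can top [ 0.604 -0.511  0.042] 0.78
can side [0.6   0.528 0.042] 0.69
can side [ 0.611 -0.509  0.042] 0.63
jar top [0.596 0.525 0.04 ] 0.58
jar side [0.601 0.528 0.04 ] 0.89
jar side [0.387 0.356 0.04 ] 0.29
```

View pics/top_shelf.png

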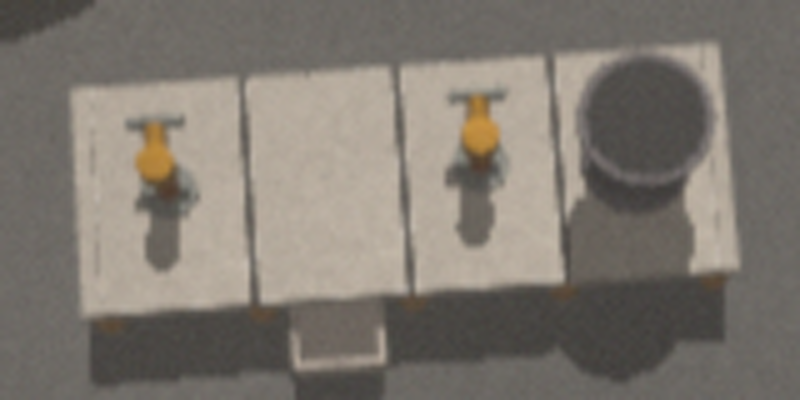

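View pics/side_shelf.png

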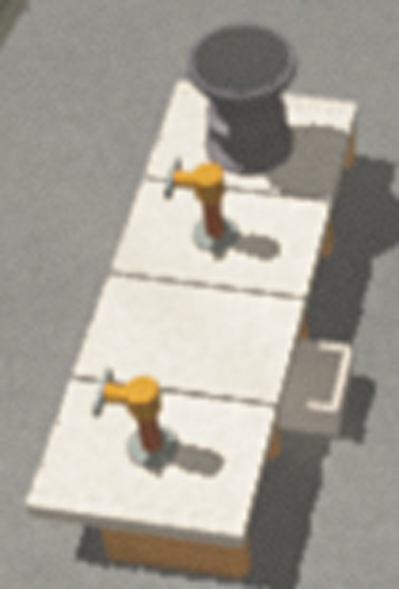

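The crops show four bays: riser, tray (plain), riser and drain, from left to right. I'll fit the slab from its corners and joints.

```bash
cat > b.py <<'E'
from h import *
from scipy.optimize import least_squares
T=cam("top");Sd=cam("side")
pt={ 'bl':((70,88),(28,508)),'br':((718,42),(180,80)),'fr':((740,268),(357,102)),'fl':((84,316),(245,537)),
 'j1f':((256,305),(276,406)),'j2f':((409,295),(305,297)),'j3f':((566,284),(335,198)),'j1b':((242,76),(75,378)),'j2b':((396,66),(112,272)),'j3b':((550,55),(148,180))}
loc={'bl':(70,210),'br':(70,-210),'fr':(-80,-210),'fl':(-80,210),'j1f':(-80,100),'j2f':(-80,0),'j3f':(-80,-100),'j1b':(70,100),'j2b':(70,0),'j3b':(70,-100)}
def im(n,U):
    s,x0,y0=(5,215,110) if n==0 else (3.8,200,120); return np.array([(U[0]+.5)/s-.5+x0,(U[1]+.5)/s-.5+y0])
def world(p,l): 
    c,s=np.cos(p[2]),np.sin(p[2]); return np.array([p[0]+(c*l[0]-s*l[1]),p[1]+s*l[0]+c*l[1],p[3]])
def res(p,w=(0,1)):
    r=[]
    for k in pt:
        l=np.array(loc[k])/1000
        for n,c in((0,T),(1,Sd)):
            if n in w: r.append(proj(c,world(p,l))[0]-im(n,pt[k][n]))
    return np.concatenate(r)
for w in((0,1),(0,),(1,)):
    f=(lambda p:res(p,w)) if len(w)==2 else (lambda p:np.append(res(p,w),(p[3]-.058)*1e4))
    r=least_squares(f,[.6,0,0,.058]); print(w,r.x.round(4),np.degrees(r.x[2]).round(2),np.sqrt((r.fun**2).mean()).round(2))
    if len(w)==2: p=r.x
c,s=np.cos(p[2]),np.sin(p[2]);R=np.array([[c,-s],[s,c]])
print("tray near corners, shelf frame mm")
for n,cm,us in((0,T,((294,369),(386,362))),(1,Sd,((352,343),(342,413)))):
    for u in us:
        q=onplane(cm,im(n,u),.032)[:2]; print(n,((R.T@(q-p[:2]))*1000).round(1))
for n,xy in(("tinL",(.3888,.3465)),("tinR",(.4004,-.3554)),("blue",(.3126,-.2101)),("turq",(.398,.485)),("bowl",(.572,.378)),("can",(.608,-.51))):
    print(n,((R.T@(np.array(xy)-p[:2]))*1000).round(1))
E
python3 b.py
```

```text
(0, 1) [0.6715 0.0522 0.089  0.0591] 5.1 0.49
(0,) [0.6702 0.052  0.0886 0.058 ] 5.08 0.27
(1,) [0.6731 0.0514 0.0901 0.058 ] 5.16 0.45
tray near corners, shelf frame mm
0 [-120.    79.5]
0 [-119.8   20. ]
1 [-115.4   15.3]
1 [-120.1   80.2]
tinL [-255.4  318.3]
tinR [-306.2 -381.9]
blue [-380.8 -229.3]
turq [-233.9  455.4]
bowl [-70.1 333.4]
can [-113.2 -554.3]
```

```bash
cat > plan.py <<'E'
import sys
from h import *
from scipy.spatial.transform import Rotation as Ro
SH=np.array([.6715,.0522]); YAW=np.radians(5.1)
def W(x,y): # shelf mm->world
    c,s=np.cos(YAW),np.sin(YAW); return SH+np.array([c*x-s*y,s*x+c*y])/1000
def S(p):
    c,s=np.cos(YAW),np.sin(YAW); return np.array([[c,s],[-s,c]])@(np.asarray(p)[:2]-SH)*1000
def plan(xyz,yawdeg):
    st=env.state(); R=np.array(st["tcp_rot"]); p=np.array(st["tool_pos"])
    a=np.radians(yawdeg); x=np.array([np.cos(a),np.sin(a),0]); z=np.array([0,0,-1.]); Rt=np.c_[x,np.cross(z,x),z]
    rv=Ro.from_matrix(R.T@Rt).as_rotvec(degrees=True)
    d=np.array(xyz)-p
    print("t",round(st["clock"],2),"pos",p.round(4),"shelf",S(p).round(1),"w",round(st["gripper_width"],4),"F",np.round(st["wrist_force"],1))
    print("turn",rv.round(2),"shift then(tool) mm",(Rt.T@d*1000).round(1),"or now",(R.T@d*1000).round(1))
if __name__=="__main__":
    m=sys.argv[1]; v=list(map(float,sys.argv[2:]))
    if m=="s": plan([*W(v[0],v[1]),v[2]/1000],v[3]+5.1)   # shelf mm, yaw rel shelf
    else: plan([v[0],v[1],v[2]],v[3])
E
python3 plan.py s -105 50 150 180
```

```text
t 1.6 pos [0.155  0.6313 0.2314] shelf [-463.   622.7] w 0.0854 F [ 0.3 -0.1 -0.1]
turn [ 1.000e-02 -0.000e+00 -1.889e+01] shift then(tool) mm [-358.  -572.7   81.4] or now [-524.2 -425.9   81.3]
```

Request:
play_rows(targets=[{"az": -6.3},{"az": -6.3},{"az": -6.3},{"dx": -0.0224,"dy": -0.0358},{"dx": -0.0224,"dy": -0.0358},{"dx": -0.0224,"dy": -0.0358},{"dx": -0.0224,"dy": -0.0358},{"dx": -0.0224,"dy": -0.0358},{"dx": -0.0224,"dy": -0.0358},{"dx": -0.0224,"dy": -0.0358},{"dx": -0.0224,"dy": -0.0358}])

```text
validation failed for argument at $.ta...
```

Request:
play_rows(targets=[{"dx": -0.0224,"dy": -0.0358},{"dx": -0.0224,"dy": -0.0358},{"dx": -0.0224,"dy": -0.0358},{"dx": -0.0224,"dy": -0.0358},{"dx": -0.0224,"dy": -0.0358},{"dx": -0.0224,"dy": -0.0358},{"dx": -0.0224,"dy": -0.0358},{"dx": -0.0224,"dy": -0.0358},{"dz": 0.04},{"dz": 0.04},{}])

```text
validation failed for argument at $.ta...
```

```bash
python3 plan.py s -105 50 10 180
cat > look.py <<'E'
import sys
from h import *
tag=sys.argv[1]
T=cam("top");Sd=cam("side")
x,y,w,h=(170,110,300,160)
a=cv2.resize(T["pixels"][y:y+h,x:x+w],None,fx=2.6,fy=2.6,interpolation=cv2.INTER_CUBIC)
cv2.imwrite(f"pics/{tag}_top.png",cv2.cvtColor(a,cv2.COLOR_RGB2BGR))
x,y,w,h=(200,90,200,260)
a=cv2.resize(Sd["pixels"][y:y+h,x:x+w],None,fx=2.3,fy=2.3,interpolation=cv2.INTER_CUBIC)
cv2.imwrite(f"pics/{tag}_side.png",cv2.cvtColor(a,cv2.COLOR_RGB2BGR))
E
python3 look.py l1
python3 - <<'E'
import sys; sys.path.insert(0,'.')
from h import *
T=cam("top");cv2.imwrite("pics/f1.png",T["pixels"][:,:,::-1])
E
```

```text
t 1.6 pos [0.155  0.6313 0.2314] shelf [-463.   622.7] w 0.0854 F [ 0.3 -0.1 -0.1]
turn [ 1.000e-02 -0.000e+00 -1.889e+01] shift then(tool) mm [-358.  -572.7  221.4] or now [-524.2 -425.9  221.3]
```

Request:
play_rows(targets=[{"ax": 0,"ay": 0,"az": -6.3,"dx": 0,"dy": 0,"dz": 0,"jaw": 0},{"ax": 0,"ay": 0,"az": -6.3,"dx": 0,"dy": 0,"dz": 0,"jaw": 0},{"ax": 0,"ay": 0,"az": -6.3,"dx": 0,"dy": 0,"dz": 0,"jaw": 0}], newtons=40)

```text
clock: 2.05
tool_pos: [0.155, 0.6313, 0.2313]
tcp_rot: [[-0.996, -0.094, 0.0], [-0.094, 0.996, 0.0], [-0.0, 0.0, -1.0]]
wrist_force: [-0.6, 0.5, 0.4]
gripper_width: 0.0853
```

Request:
play_rows(targets=[{"ax": 0,"ay": 0,"az": 0,"dx": -0.0224,"dy": -0.0358,"dz": 0,"jaw": 0},{"ax": 0,"ay": 0,"az": 0,"dx": -0.0224,"dy": -0.0358,"dz": 0,"jaw": 0},{"ax": 0,"ay": 0,"az": 0,"dx": -0.0224,"dy": -0.0358,"dz": 0,"jaw": 0},{"ax": 0,"ay": 0,"az": 0,"dx": -0.0224,"dy": -0.0358,"dz": 0,"jaw": 0},{"ax": 0,"ay": 0,"az": 0,"dx": -0.0224,"dy": -0.0358,"dz": 0,"jaw": 0},{"ax": 0,"ay": 0,"az": 0,"dx": -0.0224,"dy": -0.0358,"dz": 0,"jaw": 0},{"ax": 0,"ay": 0,"az": 0,"dx": -0.0224,"dy": -0.0358,"dz": 0,"jaw": 0},{"ax": 0,"ay": 0,"az": 0,"dx": -0.0224,"dy": -0.0358,"dz": 0,"jaw": 0}])

```text
clock: 2.85
tool_pos: [0.3599, 0.3606, 0.2316]
tcp_rot: [[-0.996, -0.089, 0.0], [-0.089, 0.996, 0.001], [-0.001, 0.001, -1.0]]
wrist_force: [1.2, 1.2, 0.1]
gripper_width: 0.0857
```

Request:
play_rows(targets=[{"ax": 0,"ay": 0,"az": 0,"dx": -0.0224,"dy": -0.0358,"dz": 0,"jaw": 0},{"ax": 0,"ay": 0,"az": 0,"dx": -0.0224,"dy": -0.0358,"dz": 0,"jaw": 0},{"ax": 0,"ay": 0,"az": 0,"dx": -0.0224,"dy": -0.0358,"dz": 0,"jaw": 0},{"ax": 0,"ay": 0,"az": 0,"dx": -0.0224,"dy": -0.0358,"dz": 0,"jaw": 0},{"ax": 0,"ay": 0,"az": 0,"dx": -0.0224,"dy": -0.0358,"dz": 0,"jaw": 0},{"ax": 0,"ay": 0,"az": 0,"dx": -0.0224,"dy": -0.0358,"dz": 0,"jaw": 0},{"ax": 0,"ay": 0,"az": 0,"dx": -0.0224,"dy": -0.0358,"dz": 0,"jaw": 0},{"ax": 0,"ay": 0,"az": 0,"dx": -0.0224,"dy": -0.0358,"dz": 0,"jaw": 0},{"ax": 0,"ay": 0,"az": 0,"dx": 0,"dy": 0,"dz": 0.04,"jaw": 0},{"ax": 0,"ay": 0,"az": 0,"dx": 0,"dy": 0,"dz": 0.04,"jaw": 0},{"ax": 0,"ay": 0,"az": 0,"dx": 0,"dy": 0,"dz": 0,"jaw": 0}])

```text
clock: 3.95
tool_pos: [0.5587, 0.0918, 0.1464]
tcp_rot: [[-0.996, -0.089, -0.011], [-0.089, 0.996, -0.003], [0.011, -0.002, -1.0]]
wrist_force: [-0.8, -0.7, 0.4]
gripper_width: 0.0854
```

```bash
python3 plan.py s -105 50 10 180
cat > look.py <<'E'
import sys
from h import *
tag=sys.argv[1]
T=cam("top");Sd=cam("side")
x,y,w,h=(170,110,300,160)
a=cv2.resize(T["pixels"][y:y+h,x:x+w],None,fx=2.6,fy=2.6,interpolation=cv2.INTER_CUBIC)
cv2.imwrite(f"pics/{tag}_top.png",cv2.cvtColor(a,cv2.COLOR_RGB2BGR))
x,y,w,h=(200,90,200,260)
a=cv2.resize(Sd["pixels"][y:y+h,x:x+w],None,fx=2.3,fy=2.3,interpolation=cv2.INTER_CUBIC)
cv2.imwrite(f"pics/{tag}_side.png",cv2.cvtColor(a,cv2.COLOR_RGB2BGR))
cv2.imwrite(f"pics/{tag}_full.png",T["pixels"][:,:,::-1])
E
python3 look.py l1
```

```text
t 3.95 pos [0.5587 0.0918 0.1464] shelf [-108.8   49.5] w 0.0854 F [-0.8 -0.7  0.4]
turn [-0.1  -0.63 -0.02] shift then(tool) mm [ -3.8   0.5 136.4] or now [ -5.3   0.8 136.3]
```

View pics/l1_side.png

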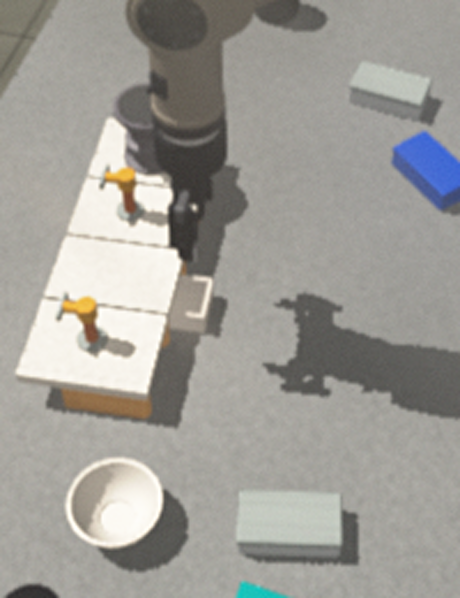

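View pics/l1_full.png

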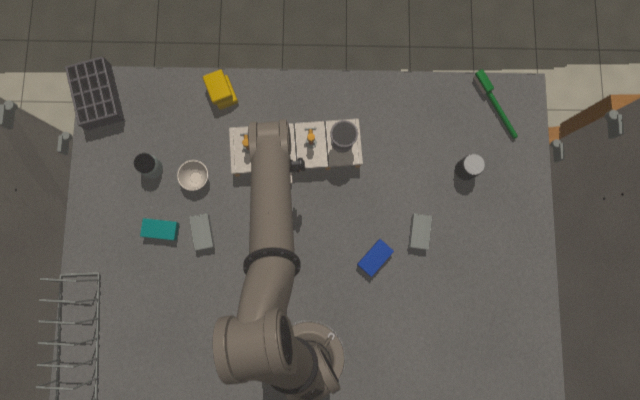

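Request:
play_rows(targets=[{"ax": -0.1,"ay": -0.6,"az": 0,"dx": 0,"dy": 0,"dz": 0,"jaw": 0},{"ax": 0,"ay": 0,"az": 0,"dx": -0.0038,"dy": 0.0005,"dz": 0.03,"jaw": 0},{"ax": 0,"ay": 0,"az": 0,"dx": 0,"dy": 0,"dz": 0.03,"jaw": 0},{"ax": 0,"ay": 0,"az": 0,"dx": 0,"dy": 0,"dz": 0.03,"jaw": 0},{"ax": 0,"ay": 0,"az": 0,"dx": 0,"dy": 0,"dz": 0.02,"jaw": 0},{"ax": 0,"ay": 0,"az": 0,"dx": 0,"dy": 0,"dz": 0.02,"jaw": 0},{"ax": 0,"ay": 0,"az": 0,"dx": 0,"dy": 0,"dz": 0,"jaw": 0}])

```text
clock: 4.75
tool_pos: [0.5676, 0.0944, 0.0211]
tcp_rot: [[-0.996, -0.09, 0.009], [-0.09, 0.996, 0.003], [-0.009, 0.002, -1.0]]
wrist_force: [-0.5, 0.5, 0.1]
gripper_width: 0.0853
```

```bash
python3 plan.py s -105 50 4 180; python3 look.py l2
```

```text
t 4.75 pos [0.5676 0.0944 0.0211] shelf [-99.8  51.2] w 0.0853 F [-0.5  0.5  0.1]
turn [0.11 0.53 0.06] shift then(tool) mm [ 5.2 -1.2 17.1] or now [ 5.4 -1.3 17. ]
```

View pics/l2_side.png

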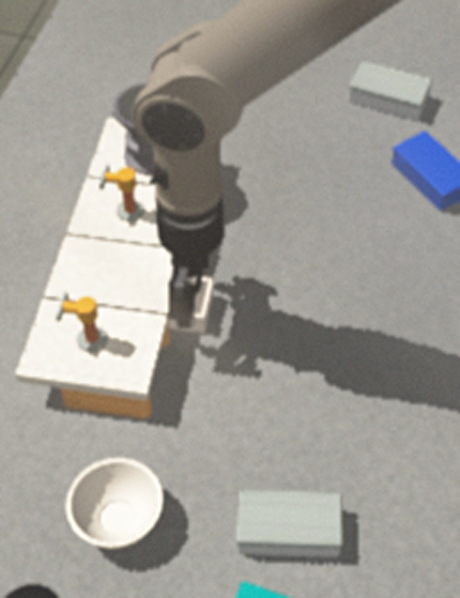

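Request:
play_rows(targets=[{"ax": 0.1,"ay": 0.5,"az": 0,"dx": 0,"dy": 0,"dz": 0,"jaw": 0},{"ax": 0,"ay": 0,"az": 0,"dx": 0.005,"dy": -0.001,"dz": 0.008,"jaw": 0},{"ax": 0,"ay": 0,"az": 0,"dx": 0,"dy": 0,"dz": 0.008,"jaw": 0},{"ax": 0,"ay": 0,"az": 0,"dx": 0,"dy": 0,"dz": 0,"jaw": 0},{"ax": 0,"ay": 0,"az": 0,"dx": 0,"dy": 0,"dz": 0,"jaw": 0}])

```text
clock: 5.35
tool_pos: [0.5628, 0.0924, 0.005]
tcp_rot: [[-0.996, -0.089, 0.001], [-0.089, 0.996, 0.0], [-0.001, -0.0, -1.0]]
wrist_force: [0.9, 0.5, 0.4]
gripper_width: 0.0857
```

```bash
python3 plan.py s -105 50 4 180
```

```text
t 5.35 pos [0.5628 0.0924 0.005 ] shelf [-104.7   49.7] w 0.0857 F [0.9 0.5 0.4]
turn [-0.    0.06  0.  ] shift then(tool) mm [0.3 0.3 1. ] or now [0.3 0.3 1. ]
```

Request:
play_rows(targets=[{"ax": 0,"ay": 0,"az": 0,"dx": 0,"dy": 0,"dz": 0,"jaw": 1},{"ax": 0,"ay": 0,"az": 0,"dx": 0,"dy": 0,"dz": 0,"jaw": 1},{"ax": 0,"ay": 0,"az": 0,"dx": 0,"dy": 0,"dz": 0,"jaw": 1},{"ax": 0,"ay": 0,"az": 0,"dx": 0,"dy": 0,"dz": 0,"jaw": 1},{"ax": 0,"ay": 0,"az": 0,"dx": 0,"dy": 0,"dz": 0,"jaw": 1},{"ax": 0,"ay": 0,"az": 0,"dx": 0,"dy": 0,"dz": 0,"jaw": 1},{"ax": 0,"ay": 0,"az": 0,"dx": 0,"dy": 0,"dz": 0,"jaw": 1},{"ax": 0,"ay": 0,"az": 0,"dx": 0,"dy": 0,"dz": 0,"jaw": 1}], newtons=40)

```text
clock: 6.15
tool_pos: [0.5636, 0.0925, 0.0057]
tcp_rot: [[-0.996, -0.089, 0.003], [-0.089, 0.996, 0.0], [-0.003, 0.0, -1.0]]
wrist_force: [-0.5, 0.4, 5.6]
gripper_width: 0.0592
```

Request:
play_rows(targets=[{"ax": 0,"ay": 0,"az": 0,"dx": 0.01,"dy": 0,"dz": -0.001,"jaw": 1},{"ax": 0,"ay": 0,"az": 0,"dx": 0.015,"dy": 0,"dz": 0,"jaw": 1},{"ax": 0,"ay": 0,"az": 0,"dx": 0.015,"dy": 0,"dz": 0,"jaw": 1},{"ax": 0,"ay": 0,"az": 0,"dx": 0.015,"dy": 0,"dz": 0,"jaw": 1},{"ax": 0,"ay": 0,"az": 0,"dx": 0.015,"dy": 0,"dz": 0,"jaw": 1},{"ax": 0,"ay": 0,"az": 0,"dx": 0.015,"dy": 0,"dz": 0,"jaw": 1},{"ax": 0,"ay": 0,"az": 0,"dx": 0.015,"dy": 0,"dz": 0,"jaw": 1},{"ax": 0,"ay": 0,"az": 0,"dx": 0.015,"dy": 0,"dz": 0,"jaw": 1},{"ax": 0,"ay": 0,"az": 0,"dx": 0.015,"dy": 0,"dz": 0,"jaw": 1},{"ax": 0,"ay": 0,"az": 0,"dx": 0,"dy": 0,"dz": 0,"jaw": 1}])

```text
clock: 7.15
tool_pos: [0.4305, 0.0805, 0.0057]
tcp_rot: [[-0.996, -0.089, -0.002], [-0.089, 0.996, 0.0], [0.002, 0.0, -1.0]]
wrist_force: [-0.9, -0.1, 1.0]
gripper_width: 0.0593
```

```bash
python3 plan.py s -235 -150 6 180; python3 look.py l3
```

```text
t 7.15 pos [0.4305 0.0805 0.0057] shelf [-237.5   49.6] w 0.0593 F [-0.9 -0.1  1. ]
turn [ 0.01 -0.09  0.03] shift then(tool) mm [  -2.5 -199.6   -0.3] or now [  -2.5 -199.6   -0.3]
```

View pics/l3_side.png

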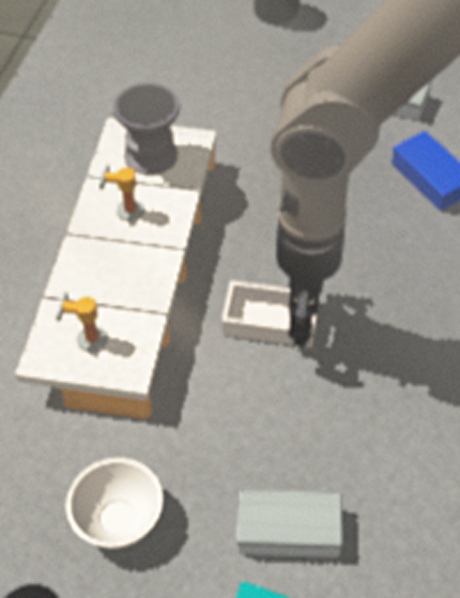

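Request:
play_rows(targets=[{"ax": 0,"ay": 0,"az": 0,"dx": 0,"dy": -0.01,"dz": -0.001,"jaw": 1},{"ax": 0,"ay": 0,"az": 0,"dx": 0,"dy": -0.02,"dz": 0,"jaw": 1},{"ax": 0,"ay": 0,"az": 0,"dx": 0,"dy": -0.02,"dz": 0,"jaw": 1},{"ax": 0,"ay": 0,"az": 0,"dx": 0,"dy": -0.02,"dz": 0,"jaw": 1},{"ax": 0,"ay": 0,"az": 0,"dx": 0,"dy": -0.02,"dz": 0,"jaw": 1},{"ax": 0,"ay": 0,"az": 0,"dx": 0,"dy": -0.02,"dz": 0,"jaw": 1},{"ax": 0,"ay": 0,"az": 0,"dx": 0,"dy": -0.02,"dz": 0,"jaw": 1},{"ax": 0,"ay": 0,"az": 0,"dx": 0,"dy": -0.02,"dz": 0,"jaw": 1},{"ax": 0,"ay": 0,"az": 0,"dx": 0,"dy": -0.02,"dz": 0,"jaw": 1},{"ax": 0,"ay": 0,"az": 0,"dx": 0,"dy": -0.02,"dz": 0,"jaw": 1},{"ax": 0,"ay": 0,"az": 0,"dx": 0,"dy": -0.01,"dz": 0.001,"jaw": 1},{"ax": 0,"ay": 0,"az": 0,"dx": 0,"dy": 0,"dz": 0,"jaw": 1}])

```text
clock: 8.45
tool_pos: [0.4513, -0.1204, 0.0058]
tcp_rot: [[-0.996, -0.085, 0.002], [-0.085, 0.996, -0.001], [-0.001, -0.001, -1.0]]
wrist_force: [0.3, -0.5, -1.3]
gripper_width: 0.0593
```

```bash
python3 plan.py s -235 -150 6 180; python3 look.py l4
```

```text
t 8.45 pos [ 0.4513 -0.1204  0.0058] shelf [-234.7 -152.4] w 0.0593 F [ 0.3 -0.5 -1.3]
turn [-0.05  0.08 -0.2 ] shift then(tool) mm [ 0.3  2.4 -0.2] or now [ 0.4  2.4 -0.2]
```

View pics/l4_side.png

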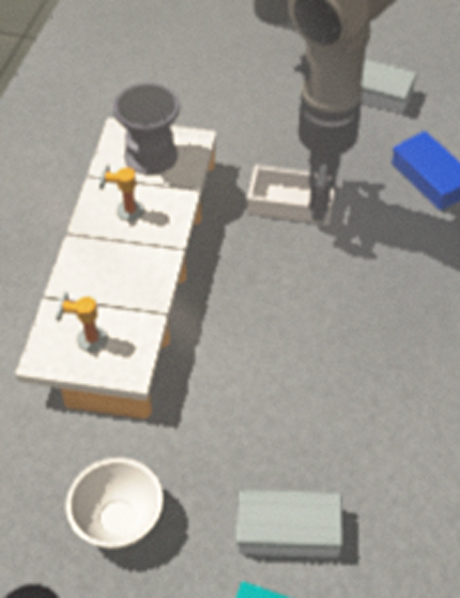

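View pics/l4_top.png

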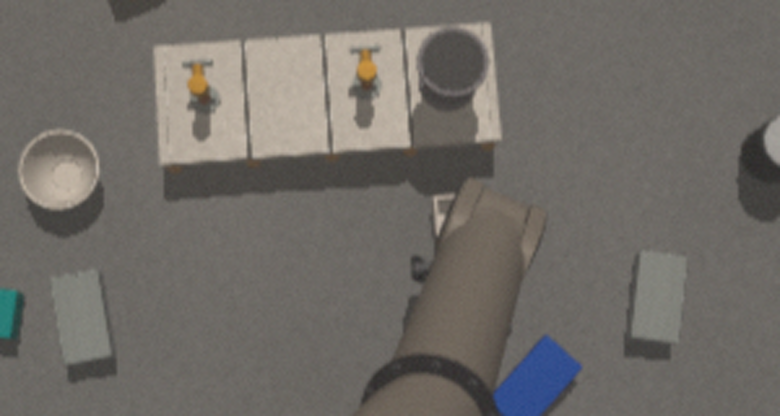

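Request:
play_rows(targets=[{"ax": 0,"ay": 0,"az": -0.2,"dx": 0,"dy": 0.0024,"dz": 0,"jaw": 1},{"ax": 0,"ay": 0,"az": 0,"dx": -0.01,"dy": 0,"dz": 0,"jaw": 1},{"ax": 0,"ay": 0,"az": 0,"dx": -0.015,"dy": 0,"dz": 0,"jaw": 1},{"ax": 0,"ay": 0,"az": 0,"dx": -0.015,"dy": 0,"dz": 0,"jaw": 1},{"ax": 0,"ay": 0,"az": 0,"dx": -0.01,"dy": 0,"dz": 0,"jaw": 1},{"ax": 0,"ay": 0,"az": 0,"dx": 0,"dy": 0,"dz": 0,"jaw": 1}])

```text
clock: 9.15
tool_pos: [0.5031, -0.1101, 0.0063]
tcp_rot: [[-0.995, -0.095, 0.004], [-0.095, 0.995, 0.0], [-0.004, -0.0, -1.0]]
wrist_force: [-1.0, -0.4, -1.1]
gripper_width: 0.0589
```

```bash
python3 plan.py s -105 -150 6 180; python3 look.py l5
python3 - <<'E'
import sys; sys.path.insert(0,'.')
from plan import *
T=cam("top");Sd=cam("side")
# overlay predicted tray top outline from TCP
p=S(env.state()["tool_pos"])
for c in(T,Sd):
    im=c["pixels"].copy(); im=cv2.resize(im,None,fx=4,fy=4,interpolation=cv2.INTER_CUBIC)
    q=np.array([[*W(p[0]-15+a,p[1]+b),.032] for a,b in((0,-30),(110,-30),(110,30),(0,30))])
    uv=np.round((proj(c,q)+.5)*4-.5).astype(int); cv2.polylines(im,[uv],True,(255,0,0),1)
    q=np.array([[*W(a,b),.058] for a,b in((-80,-210),(70,-210),(70,210),(-80,210))])
    uv2=np.round((proj(c,q)+.5)*4-.5).astype(int); cv2.polylines(im,[uv2],True,(0,255,0),1)
    x,y=uv.mean(0).astype(int)-[300,250]; cv2.imwrite(f"pics/ov1_{c['name']}.png",im[max(y,0):y+450,max(0,x):x+600,::-1])
E
```

```text
t 9.15 pos [ 0.5031 -0.1101  0.0063] shelf [-182.1 -146.7] w 0.0589 F [-1.  -0.4 -1.1]
turn [-0.    0.2   0.36] shift then(tool) mm [-77.1  -3.3   0.3] or now [-77.1  -3.8   0.6]
```

View pics/ov1_side.png

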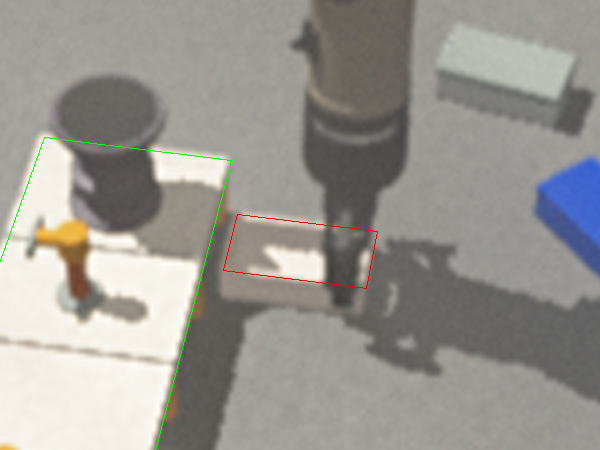

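View pics/ov1_top.png

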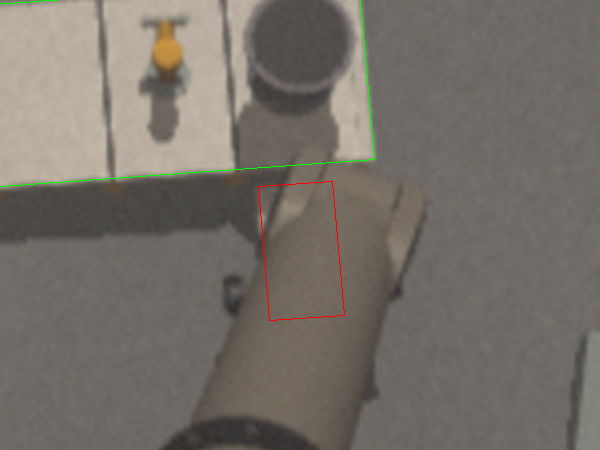

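Request:
play_rows(targets=[{"ax": 0,"ay": 0,"az": 0.2,"dx": 0,"dy": -0.002,"dz": 0,"jaw": 1},{"ax": 0,"ay": 0,"az": 0,"dx": 0,"dy": 0,"dz": 0,"jaw": 1},{"ax": 0,"ay": 0,"az": 0,"dx": -0.01,"dy": 0,"dz": 0,"jaw": 1},{"ax": 0,"ay": 0,"az": 0,"dx": -0.01,"dy": 0,"dz": 0,"jaw": 1},{"ax": 0,"ay": 0,"az": 0,"dx": -0.01,"dy": 0,"dz": 0,"jaw": 1},{"ax": 0,"ay": 0,"az": 0,"dx": -0.01,"dy": 0,"dz": 0,"jaw": 1},{"ax": 0,"ay": 0,"az": 0,"dx": -0.01,"dy": 0,"dz": 0,"jaw": 1},{"ax": 0,"ay": 0,"az": 0,"dx": -0.01,"dy": 0,"dz": 0,"jaw": 1},{"ax": 0,"ay": 0,"az": 0,"dx": -0.01,"dy": 0,"dz": 0,"jaw": 1},{"ax": 0,"ay": 0,"az": 0,"dx": 0,"dy": 0,"dz": 0,"jaw": 1},{"ax": 0,"ay": 0,"az": 0,"dx": 0,"dy": 0,"dz": 0,"jaw": 1}])

```text
clock: 10.45
tool_pos: [0.5708, -0.1071, 0.0061]
tcp_rot: [[-0.996, -0.089, 0.001], [-0.089, 0.996, 0.0], [-0.001, 0.0, -1.0]]
wrist_force: [-0.4, -0.4, -2.6]
gripper_width: 0.0593
```

```bash
python3 plan.py s -95 -150 6 180; python3 look.py l6
```

```text
t 10.45 pos [ 0.5708 -0.1071  0.0061] shelf [-114.5 -149.7] w 0.0593 F [-0.4 -0.4 -2.6]
turn [0.01 0.06 0.02] shift then(tool) mm [-19.5  -0.3   0.1] or now [-19.5  -0.3   0.2]
```

View pics/l6_side.png

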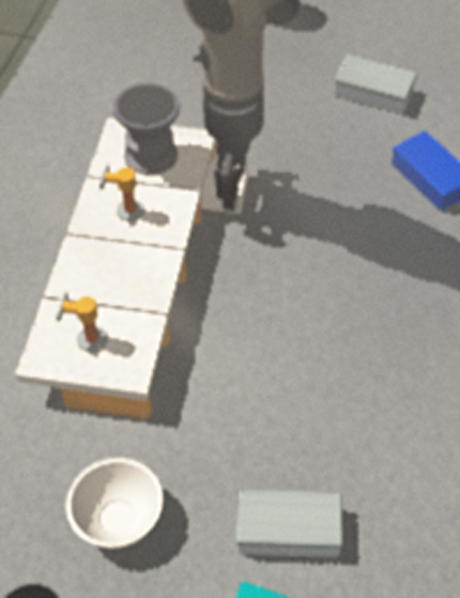

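Request:
play_rows(targets=[{"ax": 0,"ay": 0,"az": 0,"dx": -0.006,"dy": 0,"dz": 0,"jaw": 1},{"ax": 0,"ay": 0,"az": 0,"dx": -0.006,"dy": 0,"dz": 0,"jaw": 1},{"ax": 0,"ay": 0,"az": 0,"dx": -0.003,"dy": 0,"dz": 0.001,"jaw": 1},{"ax": 0,"ay": 0,"az": 0,"dx": 0,"dy": 0,"dz": 0,"jaw": 1},{"ax": 0,"ay": 0,"az": 0,"dx": 0,"dy": 0,"dz": 0,"jaw": 0.1},{"ax": 0,"ay": 0,"az": 0,"dx": 0,"dy": 0,"dz": 0,"jaw": 0},{"ax": 0,"ay": 0,"az": 0,"dx": 0,"dy": 0,"dz": 0,"jaw": 0},{"ax": 0,"ay": 0,"az": 0,"dx": 0,"dy": 0,"dz": 0,"jaw": 0},{"ax": 0,"ay": 0,"az": 0,"dx": 0,"dy": 0,"dz": 0,"jaw": 0}])

```text
clock: 11.45
tool_pos: [0.5859, -0.1058, 0.0054]
tcp_rot: [[-0.996, -0.089, 0.002], [-0.089, 0.996, 0.0], [-0.002, 0.0, -1.0]]
wrist_force: [0.1, -0.3, -0.6]
gripper_width: 0.0855
```

```bash
python3 plan.py s -160 -150 10 180
```

```text
t 11.45 pos [ 0.5859 -0.1058  0.0054] shelf [ -99.3 -149.8] w 0.0855 F [ 0.1 -0.3 -0.6]
turn [0.01 0.11 0.  ] shift then(tool) mm [60.7 -0.2 -4.6] or now [60.7 -0.2 -4.8]
```

Request:
play_rows(targets=[{"ax": 0,"ay": 0,"az": 0,"dx": 0.02,"dy": 0,"dz": 0,"jaw": 0},{"ax": 0,"ay": 0,"az": 0,"dx": 0.02,"dy": 0,"dz": 0,"jaw": 0},{"ax": 0,"ay": 0,"az": 0,"dx": 0.02,"dy": 0,"dz": -0.005,"jaw": 0.5},{"ax": 0,"ay": 0,"az": 0,"dx": 0,"dy": 0,"dz": 0,"jaw": 1},{"ax": 0,"ay": 0,"az": 0,"dx": 0,"dy": 0,"dz": 0,"jaw": 1},{"ax": 0,"ay": 0,"az": 0,"dx": 0,"dy": 0,"dz": 0,"jaw": 1},{"ax": 0,"ay": 0,"az": 0,"dx": 0,"dy": 0,"dz": 0,"jaw": 1},{"ax": 0,"ay": 0,"az": 0,"dx": 0,"dy": 0,"dz": 0,"jaw": 1}])

```text
clock: 12.25
tool_pos: [0.5268, -0.1109, 0.0101]
tcp_rot: [[-0.996, -0.09, 0.002], [-0.09, 0.996, 0.0], [-0.002, -0.0, -1.0]]
wrist_force: [-0.3, 0.1, 0.2]
gripper_width: 0.0005
```

Request:
play_rows(targets=[{"ax": 0,"ay": 0,"az": 0,"dx": -0.01,"dy": 0,"dz": 0,"jaw": 1},{"ax": 0,"ay": 0,"az": 0,"dx": -0.01,"dy": 0,"dz": 0,"jaw": 1},{"ax": 0,"ay": 0,"az": 0,"dx": -0.008,"dy": 0,"dz": 0,"jaw": 1},{"ax": 0,"ay": 0,"az": 0,"dx": -0.004,"dy": 0,"dz": 0,"jaw": 1},{"ax": 0,"ay": 0,"az": 0,"dx": 0,"dy": 0,"dz": 0,"jaw": 1},{"ax": 0,"ay": 0,"az": 0,"dx": 0,"dy": 0,"dz": 0,"jaw": 1}])

```text
clock: 12.85
tool_pos: [0.5577, -0.1083, 0.0101]
tcp_rot: [[-0.996, -0.089, 0.001], [-0.089, 0.996, 0.0], [-0.001, 0.0, -1.0]]
wrist_force: [-0.3, 0.0, 0.2]
gripper_width: -0.0001
```

```bash
python3 plan.py s -121 -150 10 180
```

```text
t 12.85 pos [ 0.5577 -0.1083  0.0101] shelf [-127.6 -149.8] w -0.0001 F [-0.3  0.   0.2]
turn [0.01 0.06 0.  ] shift then(tool) mm [-6.6 -0.2  0.1] or now [-6.6 -0.2  0.1]
```

Pushing in 2 mm steps until the force rises.

Request:
play_rows(targets=[{"ax": 0,"ay": 0,"az": 0,"dx": -0.002,"dy": 0,"dz": 0,"jaw": 1},{"ax": 0,"ay": 0,"az": 0,"dx": -0.002,"dy": 0,"dz": 0,"jaw": 1},{"ax": 0,"ay": 0,"az": 0,"dx": 0,"dy": 0,"dz": 0,"jaw": 1}])

```text
clock: 13.15
tool_pos: [0.5622, -0.1078, 0.0104]
tcp_rot: [[-0.996, -0.089, 0.002], [-0.089, 0.996, 0.0], [-0.002, 0.0, -1.0]]
wrist_force: [-0.2, -0.5, -0.6]
gripper_width: 0.0001
```

Request:
play_rows(targets=[{"ax": 0,"ay": 0,"az": 0,"dx": -0.002,"dy": 0,"dz": 0,"jaw": 1},{"ax": 0,"ay": 0,"az": 0,"dx": 0,"dy": 0,"dz": 0,"jaw": 1}])

```text
clock: 13.35
tool_pos: [0.5637, -0.1077, 0.0102]
tcp_rot: [[-0.996, -0.089, 0.001], [-0.089, 0.996, 0.0], [-0.001, 0.0, -1.0]]
wrist_force: [-1.0, -0.6, 0.5]
gripper_width: 0.0002
```

Request:
play_rows(targets=[{"ax": 0,"ay": 0,"az": 0,"dx": -0.002,"dy": 0,"dz": 0,"jaw": 1},{"ax": 0,"ay": 0,"az": 0,"dx": 0,"dy": 0,"dz": 0,"jaw": 1}])

```text
clock: 13.55
tool_pos: [0.5655, -0.1076, 0.0101]
tcp_rot: [[-0.996, -0.089, 0.001], [-0.089, 0.996, 0.0], [-0.001, 0.0, -1.0]]
wrist_force: [-1.8, -0.1, 1.0]
gripper_width: 0.0002
```

```bash
python3 plan.py s -121 -150 10 180
```

```text
t 13.55 pos [ 0.5655 -0.1076  0.0101] shelf [-119.8 -149.7] w 0.0002 F [-1.8 -0.1  1. ]
turn [0.02 0.03 0.01] shift then(tool) mm [ 1.2 -0.3  0.1] or now [ 1.2 -0.3  0.1]
```

Request:
play_rows(targets=[{"ax": 0,"ay": 0,"az": 0,"dx": -0.002,"dy": 0,"dz": 0,"jaw": 1},{"ax": 0,"ay": 0,"az": 0,"dx": 0,"dy": 0,"dz": 0,"jaw": 1}])

```text
clock: 13.75
tool_pos: [0.5654, -0.1076, 0.0099]
tcp_rot: [[-0.996, -0.089, -0.004], [-0.089, 0.996, 0.001], [0.004, 0.001, -1.0]]
wrist_force: [-6.2, -0.1, 4.0]
gripper_width: -0.0001
```

Request:
play_rows(targets=[{"ax": 0,"ay": 0,"az": 0,"dx": -0.002,"dy": 0,"dz": 0,"jaw": 1},{"ax": 0,"ay": 0,"az": 0,"dx": 0,"dy": 0,"dz": 0,"jaw": 1}])

```text
clock: 13.95
tool_pos: [0.5654, -0.1076, 0.0096]
tcp_rot: [[-0.996, -0.088, -0.008], [-0.088, 0.996, 0.001], [0.007, 0.002, -1.0]]
wrist_force: [-9.2, -1.1, 6.2]
gripper_width: 0.0001
```

```bash
python3 plan.py s -121 -150 10 180;python3 look.py l7
python3 - <<'E'
import sys; sys.path.insert(0,'.')
from h import *
c=cam("side"); im=c["pixels"][110:210,220:340]; cv2.imwrite("pics/z7.png",cv2.resize(im,None,fx=6,fy=6,interpolation=cv2.INTER_CUBIC)[:,:,::-1])
E
```

```text
t 13.95 pos [ 0.5654 -0.1076  0.0096] shelf [-119.9 -149.7] w 0.0001 F [-9.2 -1.1  6.2]
turn [ 0.11 -0.43 -0.04] shift then(tool) mm [ 1.1 -0.3 -0.4] or now [ 1.1 -0.3 -0.3]
```

View pics/z7.png

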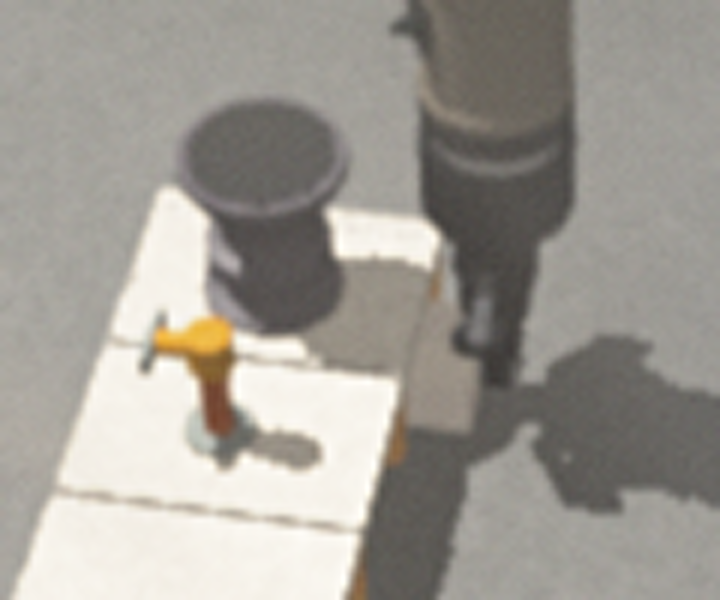

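The push stopped hard at TCP shelf x = -120, where a home tray should stop it, so the tray is home. I'll back off and re-measure, since the right-hand tin seems to have been knocked.

Request:
play_rows(targets=[{"ax": 0,"ay": 0,"az": 0,"dx": 0.02,"dy": 0,"dz": 0,"jaw": 1},{"ax": 0,"ay": 0,"az": 0,"dx": 0.03,"dy": 0,"dz": 0,"jaw": 0.5},{"ax": 0,"ay": 0,"az": 0,"dx": 0.01,"dy": 0,"dz": -0.03,"jaw": 0},{"ax": 0,"ay": 0,"az": 0,"dx": 0.01,"dy": 0,"dz": -0.04,"jaw": 0},{"ax": 0,"ay": 0,"az": 0,"dx": 0.01,"dy": 0,"dz": -0.04,"jaw": 0},{"ax": 0,"ay": 0,"az": 0,"dx": 0,"dy": 0,"dz": -0.04,"jaw": 0},{"ax": 0,"ay": 0,"az": 0,"dx": 0.02,"dy": 0.04,"dz": 0,"jaw": 0},{"ax": 0,"ay": 0,"az": 0,"dx": 0.02,"dy": 0.04,"dz": 0,"jaw": 0},{"ax": 0,"ay": 0,"az": 0,"dx": 0,"dy": 0.04,"dz": 0,"jaw": 0},{"ax": 0,"ay": 0,"az": 0,"dx": 0,"dy": 0,"dz": 0,"jaw": 0},{"ax": 0,"ay": 0,"az": 0,"dx": 0,"dy": 0,"dz": 0,"jaw": 0}])

```text
clock: 15.2
tool_pos: [0.4403, 0.0026, 0.1606]
tcp_rot: [[-0.996, -0.092, 0.004], [-0.092, 0.996, 0.001], [-0.004, 0.0, -1.0]]
wrist_force: [-0.2, -0.3, 0.6]
gripper_width: 0.0857
```

Run:
```python
from plan import *
T=cam("top");Sd=cam("side")
o,det=tins([T,Sd],False)
for col,x,f in o: print(col,x[:2].round(4),S(x[:2]).round(1),np.degrees(x[2]).round(1),round(f,3))
for k in det: print(k,[(p.round(3)[:2],col.round()) for d,p,col in det[k]])
for c in(T,Sd):
    im=cv2.resize(c["pixels"],None,fx=4,fy=4,interpolation=cv2.INTER_CUBIC)
    for col,x,f in o:
        P=proj(c,box(*x[:3])); uv=np.round((P+.5)*4-.5).astype(int); cv2.polylines(im,[uv[4:]],True,(255,0,0),1); cv2.polylines(im,[uv[:4]],True,(255,255,0),1)
    q=np.array([[*W(a,b),.032] for a,b in((-110,-180),(0,-180),(0,-120),(-110,-120))])
    cv2.polylines(im,[np.round((proj(c,q)+.5)*4-.5).astype(int)],True,(255,0,0),1)
    if c is T: im=im[440:1080,700:1800]; im=cv2.resize(im,None,fx=.7,fy=.7)
    else: im=im[400:1400,800:1650]; im=cv2.resize(im,None,fx=.6,fy=.6)
    cv2.imwrite(f"pics/ov2_{c['name']}.png",im[:,:,::-1])
```

```text
[123. 123. 116.] [0.388 0.347] [-256.2  318.8] -167.2 0.269
[ 52.  77. 136.] [ 0.3128 -0.2079] [-380.4 -227.2] -40.8 0.15
[ 41. 118. 111.] [0.3949 0.4829] [-237.3  453.6] -95.7 0.245
[121. 121. 115.] [ 0.4195 -0.36  ] [-287.7 -388.2] -6.4 0.697
top [(array([0.383, 0.347]), array([123., 123., 116.])), (array([ 0.311, -0.208]), array([ 52.,  77., 136.])), (array([0.393, 0.482]), array([ 41., 118., 111.])), (array([ 0.419, -0.36 ]), array([121., 121., 115.]))]
side [(array([0.397, 0.485]), array([ 28., 174., 166.])), (array([ 0.315, -0.205]), array([ 68.,  96., 178.])), (array([ 0.406, -0.356]), array([155., 158., 152.])), (array([0.39 , 0.349]), array([172., 176., 168.]))]
```

View pics/ov2_side.png

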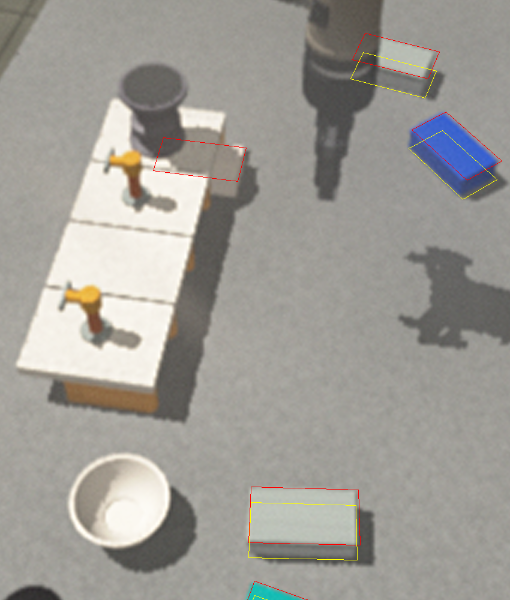

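View pics/ov2_top.png

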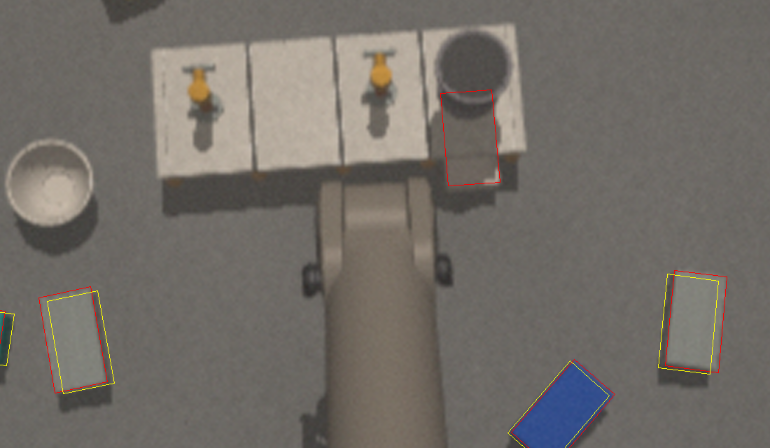

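The tray is home under the drain. The side picture shows the right tin half hidden behind the wrist, so I'll move over it and measure from the top view first.

```bash
python3 plan.py w .381 -.350 .15 173
python3 - <<'E'
from plan import *
T=cam("top")
im=T["pixels"]; 
for d in eyes.masks_of("top","tin_a"):
    ys,xs=np.nonzero(d["mask"]); r=cv2.minAreaRect(np.c_[xs,ys].astype(np.float32)); print(r,[onplane(T,r[0],z).round(3) for z in(.02,.036)])
g=cv2.resize(im[200:265,385:450],None,fx=9,fy=9,interpolation=cv2.INTER_CUBIC); cv2.imwrite("pics/tr.png",g[:,:,::-1])
g=cv2.resize(im[200:265,170:235],None,fx=9,fy=9,interpolation=cv2.INTER_CUBIC); cv2.imwrite("pics/tl.png",g[:,:,::-1])
E
```

```text
t 15.4 pos [4.400e-01 4.000e-04 1.601e-01] shelf [-235.2  -31. ] w 0.0853 F [-0.8 -0.2 -0.1]
turn [-0.    0.13 11.96] shift then(tool) mm [  15.8 -354.9   10.1] or now [  89.1 -343.9   10. ]
((375.0145263671875, 257.95111083984375), (20.381444931030273, 35.108978271484375), 43.15238952636719) [array([ 0.311, -0.208,  0.02 ]), array([ 0.31 , -0.206,  0.036])]
((201.34616088867188, 231.73077392578125), (34.12420654296875, 20.788311004638672), 78.69007110595703) [array([0.386, 0.348, 0.02 ]), array([0.385, 0.344, 0.036])]
((422.0199890136719, 223.85997009277344), (20.081832885742188, 33.65828323364258), 8.130102157592773) [array([ 0.422, -0.36 ,  0.02 ]), array([ 0.42 , -0.356,  0.036])]
((295.01715087890625, 147.3802032470703), (47.8754997253418, 131.65762329101562), 85.87240600585938) [array([0.669, 0.054, 0.02 ]), array([0.664, 0.053, 0.036])]
((159.1128692626953, 229.0890350341797), (37.79924011230469, 19.856563568115234), 4.573921203613281) [array([0.393, 0.484, 0.02 ]), array([0.392, 0.478, 0.036])]
```

View pics/tr.png

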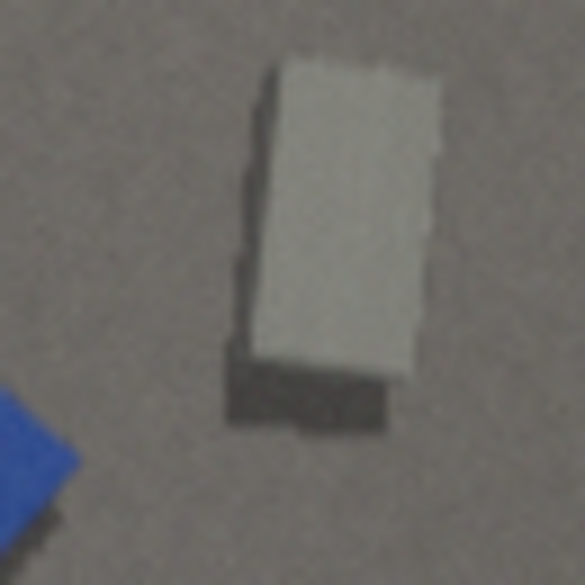

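View pics/tl.png

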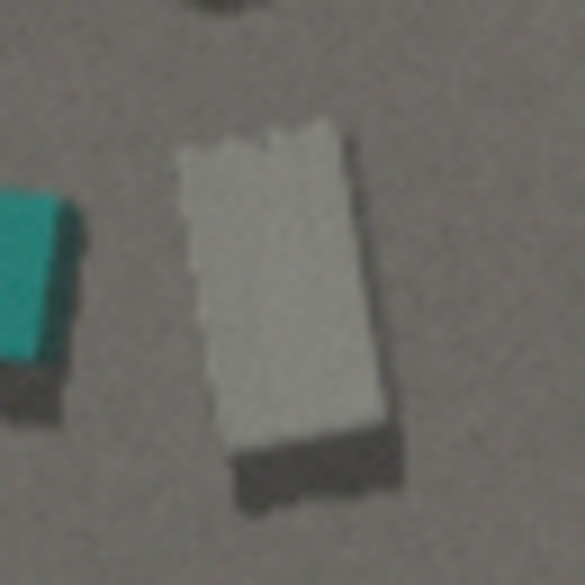

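```bash
python3 plan.py w .382 -.3535 .15 174.5
```

```text
t 15.5 pos [0.4398 0.0006 0.16  ] shelf [-235.4  -30.8] w 0.0858 F [ 0.1 -0.1  0.2]
turn [-0.    0.11 10.48] shift then(tool) mm [  23.6 -358.    10. ] or now [  88.3 -347.7    9.9]
```

Request:
play_rows(targets=[{"ax": 0,"ay": 0,"az": 5.2,"dx": 0,"dy": 0,"dz": 0,"jaw": 0},{"ax": 0,"ay": 0,"az": 5.2,"dx": 0,"dy": 0,"dz": 0,"jaw": 0},{"ax": 0,"ay": 0,"az": 0,"dx": 0.003,"dy": -0.04,"dz": 0,"jaw": 0},{"ax": 0,"ay": 0,"az": 0,"dx": 0.003,"dy": -0.04,"dz": 0,"jaw": 0},{"ax": 0,"ay": 0,"az": 0,"dx": 0.003,"dy": -0.04,"dz": 0,"jaw": 0},{"ax": 0,"ay": 0,"az": 0,"dx": 0.003,"dy": -0.04,"dz": 0,"jaw": 0},{"ax": 0,"ay": 0,"az": 0,"dx": 0.003,"dy": -0.04,"dz": 0,"jaw": 0},{"ax": 0,"ay": 0,"az": 0,"dx": 0.003,"dy": -0.04,"dz": 0,"jaw": 0},{"ax": 0,"ay": 0,"az": 0,"dx": 0.003,"dy": -0.04,"dz": 0,"jaw": 0},{"ax": 0,"ay": 0,"az": 0,"dx": 0.003,"dy": -0.04,"dz": 0,"jaw": 0},{"ax": 0,"ay": 0,"az": 0,"dx": 0,"dy": -0.038,"dz": 0,"jaw": 0}])

```text
clock: 16.6
tool_pos: [0.3814, -0.355, 0.1599]
tcp_rot: [[-0.996, 0.094, 0.002], [0.094, 0.996, -0.0], [-0.002, 0.0, -1.0]]
wrist_force: [0.5, -0.4, 0.4]
gripper_width: 0.0853
```

Request:
play_rows(targets=[{"ax": 0,"ay": 0,"az": 0,"dx": 0,"dy": 0,"dz": 0.03,"jaw": 0},{"ax": 0,"ay": 0,"az": 0,"dx": 0,"dy": 0,"dz": 0.03,"jaw": 0},{"ax": 0,"ay": 0,"az": 0,"dx": 0,"dy": 0,"dz": 0,"jaw": 0},{"ax": 0,"ay": 0,"az": 0,"dx": 0,"dy": 0,"dz": 0,"jaw": 0}])

```text
clock: 17.0
tool_pos: [0.3823, -0.353, 0.1]
tcp_rot: [[-0.996, 0.093, 0.001], [0.093, 0.996, 0.0], [-0.001, 0.0, -1.0]]
wrist_force: [-0.3, -0.7, 0.1]
gripper_width: 0.0856
```

```bash
python3 plan.py w .382 -.3535 .006 174.5
python3 - <<'E'
from plan import *
T=cam("top");Sd=cam("side")
g=cv2.resize(T["pixels"][190:265,375:450],None,fx=7,fy=7,interpolation=cv2.INTER_CUBIC); cv2.imwrite("pics/g1t.png",g[:,:,::-1])
g=cv2.resize(Sd["pixels"][90:190,330:450],None,fx=6,fy=6,interpolation=cv2.INTER_CUBIC); cv2.imwrite("pics/g1s.png",g[:,:,::-1])
E
```

```text
t 17.0 pos [ 0.3823 -0.353   0.1   ] shelf [-324.1 -377.9] w 0.0856 F [-0.3 -0.7  0.1]
turn [0.02 0.04 0.16] shift then(tool) mm [ 0.2 -0.5 94. ] or now [ 0.3 -0.6 94. ]
```

View pics/g1s.png

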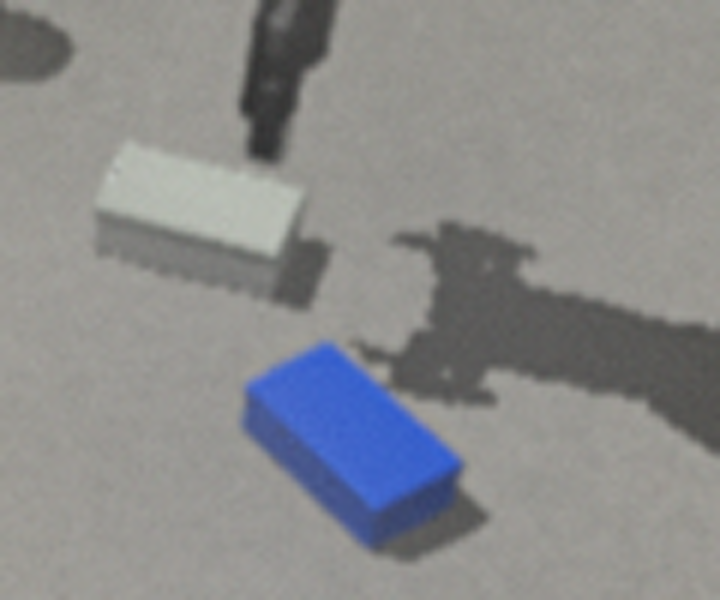

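View pics/g1t.png

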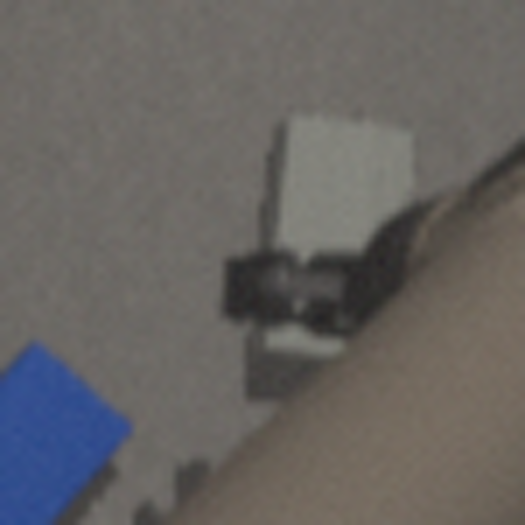

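Run:
```python
from plan import *
c=cam("side")
q=[onplane(c,((u+.5)/6-.5+330,(v+.5)/6-.5+90),.036)[:2] for u,v in((130,142),(302,188),(278,258),(97,207))]
q=np.array(q);print(q.round(4),q.mean(0)); d=q[0]+q[3]-q[1]-q[2]; print(np.degrees(np.arctan2(d[1],d[0])))
```

```text
[[ 0.4724 -0.3965]
 [ 0.3708 -0.3828]
 [ 0.3747 -0.3218]
 [ 0.4796 -0.3371]] [ 0.42435078 -0.35955435]
-8.005002894798002
```

Request:
play_rows(targets=[{"ax": 0,"ay": 0,"az": 1,"dx": 0,"dy": -0.001,"dz": 0.03,"jaw": 0},{"ax": 0,"ay": 0,"az": 0,"dx": 0,"dy": 0,"dz": 0.03,"jaw": 0},{"ax": 0,"ay": 0,"az": 0,"dx": 0,"dy": 0,"dz": 0.02,"jaw": 0},{"ax": 0,"ay": 0,"az": 0,"dx": 0,"dy": 0,"dz": 0.013,"jaw": 0},{"ax": 0,"ay": 0,"az": 0,"dx": 0,"dy": 0,"dz": 0,"jaw": 0},{"ax": 0,"ay": 0,"az": 0,"dx": 0,"dy": 0,"dz": 0,"jaw": 0}], newtons=60)

```text
clock: 17.75
tool_pos: [0.3835, -0.3543, 0.0079]
tcp_rot: [[-0.994, 0.109, 0.003], [0.109, 0.994, -0.001], [-0.003, -0.001, -1.0]]
wrist_force: [0.4, -0.4, 0.4]
gripper_width: 0.0856
```

Request:
play_rows(targets=[{"ax": 0,"ay": 0,"az": 0,"dx": 0,"dy": 0,"dz": 0,"jaw": 1},{"ax": 0,"ay": 0,"az": 0,"dx": 0,"dy": 0,"dz": 0,"jaw": 1},{"ax": 0,"ay": 0,"az": 0,"dx": 0,"dy": 0,"dz": 0,"jaw": 1},{"ax": 0,"ay": 0,"az": 0,"dx": 0,"dy": 0,"dz": 0,"jaw": 1},{"ax": 0,"ay": 0,"az": 0,"dx": 0,"dy": 0,"dz": 0,"jaw": 1},{"ax": 0,"ay": 0,"az": 0,"dx": 0,"dy": 0,"dz": 0,"jaw": 1}], newtons=60)

```text
clock: 18.35
tool_pos: [0.3837, -0.3548, 0.0085]
tcp_rot: [[-0.994, 0.11, 0.004], [0.11, 0.994, -0.001], [-0.004, -0.001, -1.0]]
wrist_force: [-0.7, 0.6, 6.7]
gripper_width: 0.0589
```

```bash
python3 plan.py s -250 -50 6 180
python3 - <<'E'
from plan import *
T=cam("top");Sd=cam("side")
g=cv2.resize(Sd["pixels"][90:190,330:450],None,fx=6,fy=6,interpolation=cv2.INTER_CUBIC); cv2.imwrite("pics/g2s.png",g[:,:,::-1])
E
```

```text
t 18.35 pos [ 0.3837 -0.3548  0.0085] shelf [-322.8 -379.8] w 0.0589 F [-0.7  0.6  6.7]
turn [ -0.08   0.25 -11.41] shift then(tool) mm [-72.8 329.8   2.5] or now [ -6.1 337.7   2.2]
```

View pics/g2s.png

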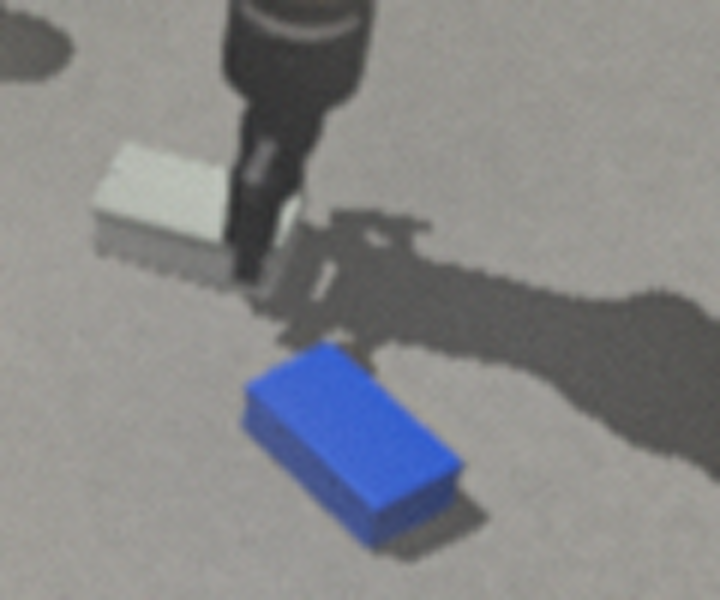

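The right tin is gripped about 15 mm from its near end (opening 58.9 mm). I'll move it forward past the blue look-alike, turn it, then take it left.

Request:
play_rows(targets=[{"ax": 0,"ay": 0,"az": 0,"dx": -0.01,"dy": 0,"dz": -0.002,"jaw": 1},{"ax": 0,"ay": 0,"az": 0,"dx": -0.02,"dy": 0,"dz": 0,"jaw": 1},{"ax": 0,"ay": 0,"az": 0,"dx": -0.02,"dy": 0,"dz": 0,"jaw": 1},{"ax": 0,"ay": 0,"az": 0,"dx": -0.02,"dy": 0,"dz": 0,"jaw": 1},{"ax": 0,"ay": 0,"az": -4,"dx": 0,"dy": 0,"dz": 0,"jaw": 1},{"ax": 0,"ay": 0,"az": -4,"dx": 0,"dy": 0,"dz": 0,"jaw": 1},{"ax": 0,"ay": 0,"az": -3.4,"dx": 0,"dy": 0,"dz": 0,"jaw": 1},{"ax": 0,"ay": 0,"az": 0,"dx": 0,"dy": 0.01,"dz": 0,"jaw": 1},{"ax": 0,"ay": 0,"az": 0,"dx": 0,"dy": 0,"dz": 0,"jaw": 1}])

```text
clock: 19.35
tool_pos: [0.4516, -0.3492, 0.0088]
tcp_rot: [[-0.996, -0.089, 0.001], [-0.089, 0.996, 0.002], [-0.001, 0.002, -1.0]]
wrist_force: [-0.3, 2.3, -1.6]
gripper_width: 0.0589
```

```bash
python3 plan.py s -245 -50 7 180; python3 look.py l8
```

```text
t 19.35 pos [ 0.4516 -0.3492  0.0088] shelf [-254.7 -380.2] w 0.0589 F [-0.3  2.3 -1.6]
turn [0.13 0.07 0.03] shift then(tool) mm [ -9.7 330.2   1.8] or now [ -9.9 330.2   2.6]
```

View pics/l8_side.png

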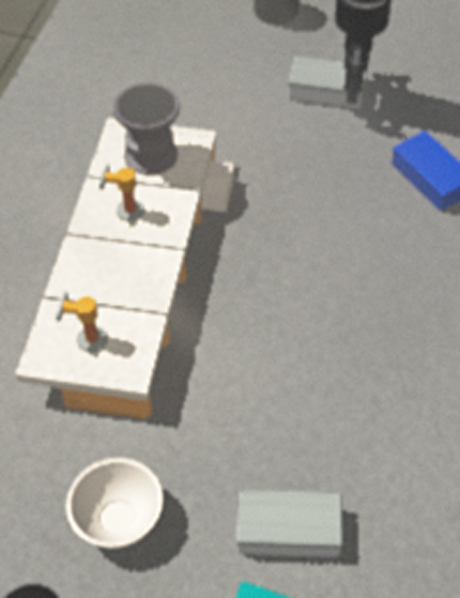

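Request:
play_rows(targets=[{"ax": 0,"ay": 0,"az": 0,"dx": 0,"dy": 0.015,"dz": 0,"jaw": 1},{"ax": 0,"ay": 0,"az": 0,"dx": 0,"dy": 0.02,"dz": 0,"jaw": 1},{"ax": 0,"ay": 0,"az": 0,"dx": 0,"dy": 0.025,"dz": 0,"jaw": 1},{"ax": 0,"ay": 0,"az": 0,"dx": 0,"dy": 0.025,"dz": 0,"jaw": 1},{"ax": 0,"ay": 0,"az": 0,"dx": 0,"dy": 0.025,"dz": 0,"jaw": 1},{"ax": 0,"ay": 0,"az": 0,"dx": 0,"dy": 0.025,"dz": 0,"jaw": 1},{"ax": 0,"ay": 0,"az": 0,"dx": 0,"dy": 0.02,"dz": 0,"jaw": 1},{"ax": 0,"ay": 0,"az": 0,"dx": 0,"dy": 0.01,"dz": 0,"jaw": 1},{"ax": 0,"ay": 0,"az": 0,"dx": 0,"dy": 0,"dz": 0,"jaw": 1}])

```text
clock: 20.35
tool_pos: [0.4365, -0.1847, 0.009]
tcp_rot: [[-0.996, -0.092, 0.001], [-0.092, 0.996, 0.002], [-0.001, 0.002, -1.0]]
wrist_force: [-0.7, 1.5, -3.1]
gripper_width: 0.059
```

```bash
python3 plan.py s -245 -50 7 180; python3 look.py l9
```

```text
t 20.35 pos [ 0.4365 -0.1847  0.009 ] shelf [-255.1 -215.1] w 0.059 F [-0.7  1.5 -3.1]
turn [0.1  0.07 0.18] shift then(tool) mm [-10.1 165.1   2. ] or now [-10.6 165.1   2.3]
```

View pics/l9_side.png

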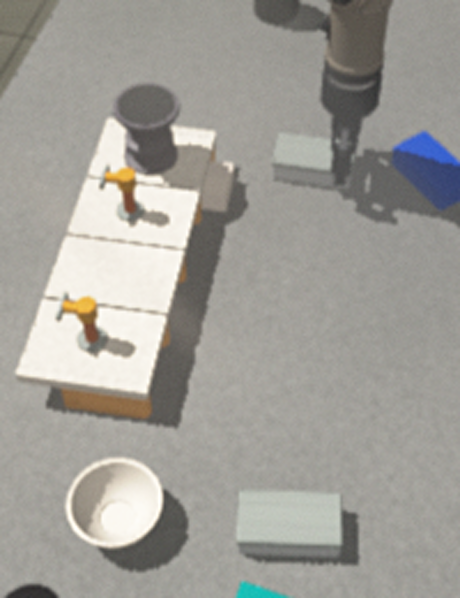

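Request:
play_rows(targets=[{"ax": 0,"ay": 0,"az": 0,"dx": 0,"dy": 0.015,"dz": 0,"jaw": 1},{"ax": 0,"ay": 0,"az": 0,"dx": 0,"dy": 0.02,"dz": 0,"jaw": 1},{"ax": 0,"ay": 0,"az": 0,"dx": 0,"dy": 0.025,"dz": 0,"jaw": 1},{"ax": 0,"ay": 0,"az": 0,"dx": 0,"dy": 0.025,"dz": 0,"jaw": 1},{"ax": 0,"ay": 0,"az": 0,"dx": 0,"dy": 0.025,"dz": 0,"jaw": 1},{"ax": 0,"ay": 0,"az": 0,"dx": 0,"dy": 0.025,"dz": 0,"jaw": 1},{"ax": 0,"ay": 0,"az": 0,"dx": 0,"dy": 0.02,"dz": 0.0005,"jaw": 1},{"ax": 0,"ay": 0,"az": 0,"dx": 0,"dy": 0.01,"dz": 0,"jaw": 1},{"ax": 0,"ay": 0,"az": 0,"dx": 0,"dy": 0,"dz": 0,"jaw": 1},{"ax": 0,"ay": 0,"az": 0,"dx": 0,"dy": 0,"dz": 0,"jaw": 1}])

```text
clock: 21.45
tool_pos: [0.4226, -0.0235, 0.0087]
tcp_rot: [[-0.996, -0.088, 0.002], [-0.088, 0.996, -0.0], [-0.002, -0.0, -1.0]]
wrist_force: [0.5, 1.1, -2.2]
gripper_width: 0.0591
```

```bash
cat > ov.py <<'E'
from plan import *
tag=sys.argv[1]; H=float(sys.argv[2]); off=float(sys.argv[3])
T=cam("top");Sd=cam("side"); p=S(env.state()["tool_pos"])
for c in(T,Sd):
    im=cv2.resize(c["pixels"],None,fx=4,fy=4,interpolation=cv2.INTER_CUBIC)
    q=np.array([[*W(p[0]-off+a,p[1]+b),H] for a,b in((0,-30),(110,-30),(110,30),(0,30))])
    uv=np.round((proj(c,q)+.5)*4-.5).astype(int); cv2.polylines(im,[uv],True,(255,0,0),1)
    x,y=uv.mean(0).astype(int)-[300,250]; cv2.imwrite(f"pics/{tag}_{c['name']}.png",im[max(y,0):y+450,max(0,x):x+600,::-1])
E
python3 plan.py s -245 -50 7 180; python3 ov.py o9 .036 15
```

```text
t 21.45 pos [ 0.4226 -0.0235  0.0087] shelf [-254.7  -53.2] w 0.0591 F [ 0.5  1.1 -2.2]
turn [-0.02  0.14 -0.03] shift then(tool) mm [-9.7  3.2  1.7] or now [-9.7  3.3  1.7]
```

View pics/o9_side.png

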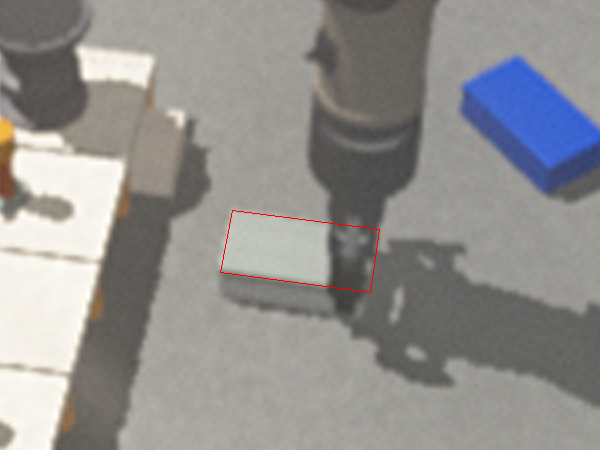

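View pics/o9_top.png

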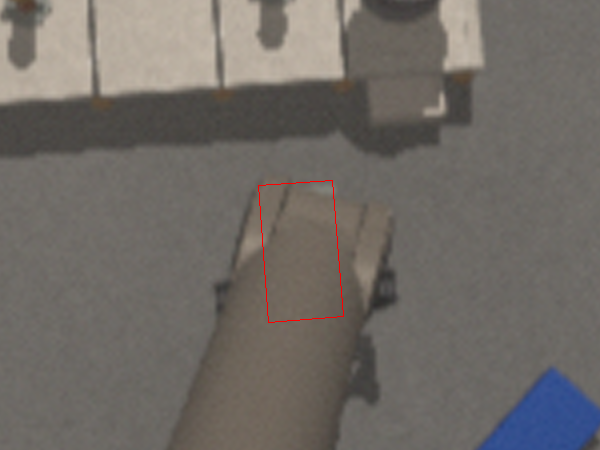

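Request:
play_rows(targets=[{"ax": 0,"ay": 0,"az": 0,"dx": 0,"dy": 0.003,"dz": 0.0005,"jaw": 1},{"ax": 0,"ay": 0,"az": 0,"dx": -0.01,"dy": 0,"dz": 0,"jaw": 1},{"ax": 0,"ay": 0,"az": 0,"dx": -0.015,"dy": 0,"dz": 0,"jaw": 1},{"ax": 0,"ay": 0,"az": 0,"dx": -0.015,"dy": 0,"dz": 0,"jaw": 1},{"ax": 0,"ay": 0,"az": 0,"dx": -0.015,"dy": 0,"dz": 0,"jaw": 1},{"ax": 0,"ay": 0,"az": 0,"dx": -0.01,"dy": 0,"dz": 0,"jaw": 1},{"ax": 0,"ay": 0,"az": 0,"dx": 0,"dy": 0,"dz": 0,"jaw": 1},{"ax": 0,"ay": 0,"az": 0,"dx": 0,"dy": 0,"dz": 0,"jaw": 1}])

```text
clock: 22.35
tool_pos: [0.4873, -0.0143, 0.0084]
tcp_rot: [[-0.996, -0.088, 0.003], [-0.088, 0.996, 0.0], [-0.003, -0.0, -1.0]]
wrist_force: [0.8, -0.4, 2.2]
gripper_width: 0.0593
```

```bash
python3 plan.py s -105 -50 7 180
```

```text
t 22.35 pos [ 0.4873 -0.0143  0.0084] shelf [-189.4  -49.8] w 0.0593 F [ 0.8 -0.4  2.2]
turn [-0.01  0.19 -0.05] shift then(tool) mm [-84.4  -0.2   1.4] or now [-84.4  -0.1   1.7]
```

Request:
play_rows(targets=[{"ax": 0,"ay": 0,"az": 0,"dx": -0.01,"dy": 0,"dz": 0,"jaw": 1},{"ax": 0,"ay": 0,"az": 0,"dx": -0.01,"dy": 0,"dz": 0,"jaw": 1},{"ax": 0,"ay": 0,"az": 0,"dx": -0.01,"dy": 0,"dz": 0,"jaw": 1},{"ax": 0,"ay": 0,"az": 0,"dx": -0.01,"dy": 0,"dz": 0,"jaw": 1},{"ax": 0,"ay": 0,"az": 0,"dx": -0.01,"dy": 0,"dz": 0,"jaw": 1},{"ax": 0,"ay": 0,"az": 0,"dx": -0.01,"dy": 0,"dz": 0,"jaw": 1},{"ax": 0,"ay": 0,"az": 0,"dx": -0.01,"dy": 0,"dz": 0,"jaw": 1},{"ax": 0,"ay": 0,"az": 0,"dx": 0,"dy": 0,"dz": 0,"jaw": 1},{"ax": 0,"ay": 0,"az": 0,"dx": 0,"dy": 0,"dz": 0,"jaw": 1}])

```text
clock: 23.25
tool_pos: [0.5564, -0.0079, 0.0084]
tcp_rot: [[-0.996, -0.089, 0.002], [-0.089, 0.996, 0.0], [-0.002, -0.0, -1.0]]
wrist_force: [-0.7, -0.5, 2.5]
gripper_width: 0.0588
```

```bash
python3 plan.py s -98 -50 7 180; python3 ov.py o10 .036 15
```

```text
t 23.25 pos [ 0.5564 -0.0079  0.0084] shelf [-120.   -49.6] w 0.0588 F [-0.7 -0.5  2.5]
turn [-0.    0.14 -0.02] shift then(tool) mm [-22.   -0.4   1.4] or now [-22.   -0.4   1.5]
```

View pics/o10_side.png

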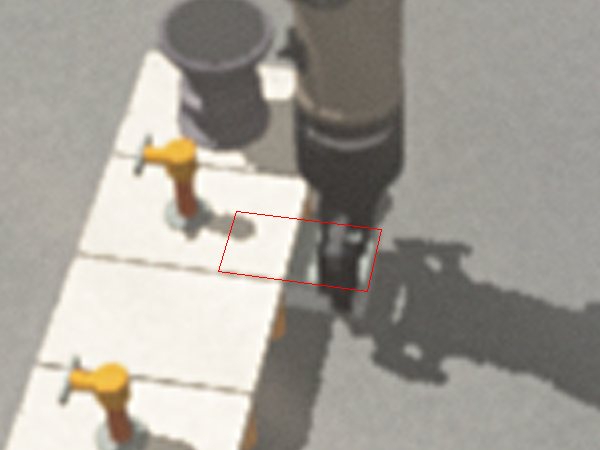

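Going in cleanly. I'll push to about -100, release, retreat, close and push home.

Request:
play_rows(targets=[{"ax": 0,"ay": 0,"az": 0,"dx": -0.008,"dy": 0,"dz": 0,"jaw": 1},{"ax": 0,"ay": 0,"az": 0,"dx": -0.008,"dy": 0,"dz": 0,"jaw": 1},{"ax": 0,"ay": 0,"az": 0,"dx": -0.004,"dy": 0,"dz": 0,"jaw": 1},{"ax": 0,"ay": 0,"az": 0,"dx": 0,"dy": 0,"dz": 0,"jaw": 1},{"ax": 0,"ay": 0,"az": 0,"dx": 0,"dy": 0,"dz": 0,"jaw": 0.1},{"ax": 0,"ay": 0,"az": 0,"dx": 0,"dy": 0,"dz": 0,"jaw": 0},{"ax": 0,"ay": 0,"az": 0,"dx": 0,"dy": 0,"dz": 0,"jaw": 0},{"ax": 0,"ay": 0,"az": 0,"dx": 0,"dy": 0,"dz": 0,"jaw": 0},{"ax": 0,"ay": 0,"az": 0,"dx": 0,"dy": 0,"dz": 0,"jaw": 0}])

```text
clock: 24.25
tool_pos: [0.5763, -0.0058, 0.0083]
tcp_rot: [[-0.996, -0.089, 0.002], [-0.089, 0.996, 0.0], [-0.002, 0.0, -1.0]]
wrist_force: [-0.6, -0.0, 0.4]
gripper_width: 0.0855
```

Request:
play_rows(targets=[{"ax": 0,"ay": 0,"az": 0,"dx": 0.02,"dy": 0,"dz": 0,"jaw": 0},{"ax": 0,"ay": 0,"az": 0,"dx": 0.02,"dy": 0,"dz": 0,"jaw": 0},{"ax": 0,"ay": 0,"az": 0,"dx": 0.02,"dy": 0,"dz": -0.002,"jaw": 0.5},{"ax": 0,"ay": 0,"az": 0,"dx": 0,"dy": 0,"dz": 0,"jaw": 1},{"ax": 0,"ay": 0,"az": 0,"dx": 0,"dy": 0,"dz": 0,"jaw": 1},{"ax": 0,"ay": 0,"az": 0,"dx": 0,"dy": 0,"dz": 0,"jaw": 1},{"ax": 0,"ay": 0,"az": 0,"dx": 0,"dy": 0,"dz": 0,"jaw": 1},{"ax": 0,"ay": 0,"az": 0,"dx": 0,"dy": 0,"dz": 0,"jaw": 1}])

```text
clock: 25.05
tool_pos: [0.5172, -0.0111, 0.0102]
tcp_rot: [[-0.996, -0.089, 0.002], [-0.089, 0.996, 0.0], [-0.002, -0.0, -1.0]]
wrist_force: [-0.2, -0.4, -0.2]
gripper_width: 0.0002
```

```bash
python3 plan.py s -128 -50 10 180
```

```text
t 25.05 pos [ 0.5172 -0.0111  0.0102] shelf [-159.3  -49.3] w 0.0002 F [-0.2 -0.4 -0.2]
turn [-0.01  0.14  0.03] shift then(tool) mm [-31.3  -0.7   0.2] or now [-31.3  -0.7   0.3]
```

Request:
play_rows(targets=[{"ax": 0,"ay": 0,"az": 0,"dx": -0.01,"dy": 0,"dz": 0,"jaw": 1},{"ax": 0,"ay": 0,"az": 0,"dx": -0.01,"dy": 0,"dz": 0,"jaw": 1},{"ax": 0,"ay": 0,"az": 0,"dx": -0.008,"dy": 0,"dz": 0,"jaw": 1},{"ax": 0,"ay": 0,"az": 0,"dx": -0.004,"dy": 0,"dz": 0,"jaw": 1},{"ax": 0,"ay": 0,"az": 0,"dx": -0.002,"dy": 0,"dz": 0,"jaw": 1},{"ax": 0,"ay": 0,"az": 0,"dx": -0.002,"dy": 0,"dz": 0,"jaw": 1},{"ax": 0,"ay": 0,"az": 0,"dx": -0.002,"dy": 0,"dz": 0,"jaw": 1},{"ax": 0,"ay": 0,"az": 0,"dx": 0,"dy": 0,"dz": 0,"jaw": 1}])

```text
clock: 25.85
tool_pos: [0.5545, -0.0077, 0.0101]
tcp_rot: [[-0.996, -0.089, 0.002], [-0.089, 0.996, 0.0], [-0.002, -0.0, -1.0]]
wrist_force: [-0.7, 0.3, -1.4]
gripper_width: -0.0003
```

Request:
play_rows(targets=[{"ax": 0,"ay": 0,"az": 0,"dx": -0.002,"dy": 0,"dz": 0,"jaw": 1},{"ax": 0,"ay": 0,"az": 0,"dx": 0,"dy": 0,"dz": 0,"jaw": 1}])

```text
clock: 26.05
tool_pos: [0.5562, -0.0076, 0.0102]
tcp_rot: [[-0.996, -0.089, 0.002], [-0.089, 0.996, 0.0], [-0.002, 0.0, -1.0]]
wrist_force: [-1.2, -0.6, -1.6]
gripper_width: -0.0004
```

Request:
play_rows(targets=[{"ax": 0,"ay": 0,"az": 0,"dx": -0.002,"dy": 0,"dz": 0,"jaw": 1},{"ax": 0,"ay": 0,"az": 0,"dx": 0,"dy": 0,"dz": 0,"jaw": 1}])

```text
clock: 26.25
tool_pos: [0.5562, -0.0076, 0.0101]
tcp_rot: [[-0.996, -0.089, -0.003], [-0.089, 0.996, 0.001], [0.003, 0.001, -1.0]]
wrist_force: [-5.4, -0.2, 3.5]
gripper_width: 0.0004
```

```bash
python3 plan.py s -120 -50 10 180
```

```text
t 26.25 pos [ 0.5562 -0.0076  0.0101] shelf [-120.2  -49.3] w 0.0004 F [-5.4 -0.2  3.5]
turn [ 0.05 -0.16 -0.01] shift then(tool) mm [-0.2 -0.7  0.1] or now [-0.2 -0.7  0.1]
```

Request:
play_rows(targets=[{"ax": 0,"ay": 0,"az": 0,"dx": -0.002,"dy": 0,"dz": 0,"jaw": 1},{"ax": 0,"ay": 0,"az": 0,"dx": 0,"dy": 0,"dz": 0,"jaw": 1},{"ax": 0,"ay": 0,"az": 0,"dx": 0.02,"dy": 0,"dz": 0,"jaw": 1},{"ax": 0,"ay": 0,"az": 0,"dx": 0.03,"dy": 0,"dz": 0,"jaw": 0.5},{"ax": 0,"ay": 0,"az": 0,"dx": 0.01,"dy": 0,"dz": -0.03,"jaw": 0},{"ax": 0,"ay": 0,"az": 0,"dx": 0.01,"dy": 0,"dz": -0.04,"jaw": 0},{"ax": 0,"ay": 0,"az": 0,"dx": 0.01,"dy": 0,"dz": -0.04,"jaw": 0},{"ax": 0,"ay": 0,"az": 0,"dx": 0,"dy": 0,"dz": -0.04,"jaw": 0},{"ax": 0,"ay": 0,"az": 0,"dx": 0,"dy": 0,"dz": 0,"jaw": 0},{"ax": 0,"ay": 0,"az": 0,"dx": 0,"dy": 0,"dz": 0,"jaw": 0}])

```text
clock: 27.25
tool_pos: [0.482, -0.0139, 0.1616]
tcp_rot: [[-0.996, -0.089, 0.007], [-0.089, 0.996, 0.002], [-0.007, 0.001, -1.0]]
wrist_force: [0.1, -0.7, -0.8]
gripper_width: 0.0854
```

```bash
python3 plan.py w .348 .338 .15 191.5
python3 - <<'E'
from plan import *
T=cam("top");Sd=cam("side")
o,det=tins([T,Sd],False)
for col,x,f in o: print(col,x[:2].round(4),S(x[:2]).round(1),np.degrees(x[2]).round(1),round(f,3))
g=cv2.resize(Sd["pixels"][280:350,280:370],None,fx=8,fy=8,interpolation=cv2.INTER_CUBIC); cv2.imwrite("pics/tl2.png",g[:,:,::-1])
E
python3 look.py l11
```

```text
t 27.25 pos [ 0.482  -0.0139  0.1616] shelf [-194.6  -49. ] w 0.0854 F [ 0.1 -0.7 -0.8]
turn [ 0.04  0.39 -6.37] shift then(tool) mm [ 61.2 371.6  11.6] or now [102.1 362.5  11.3]
[ 52.  76. 134.] [ 0.3133 -0.2074] [-379.8 -226.8] -43.1 0.214
[ 41. 117. 111.] [0.3948 0.4817] [-237.4  452.4] -96.3 0.242
[122. 122. 116.] [0.3879 0.3477] [-256.2  319.6] -167.2 0.243
```

View pics/tl2.png

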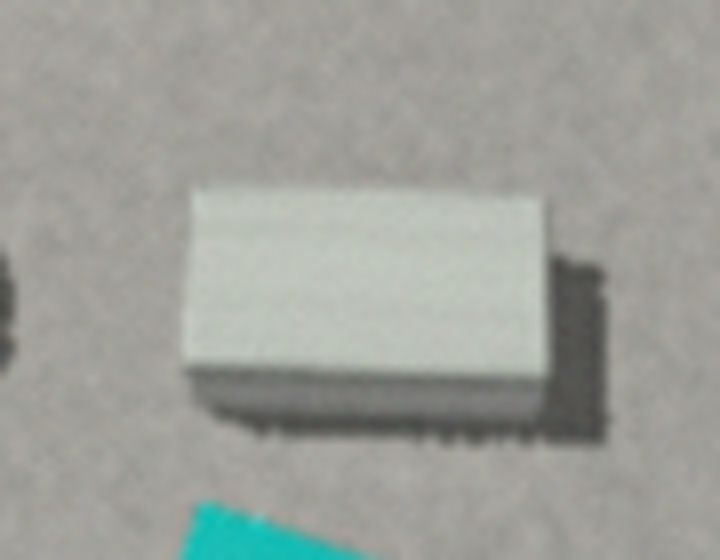

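View pics/l11_side.png

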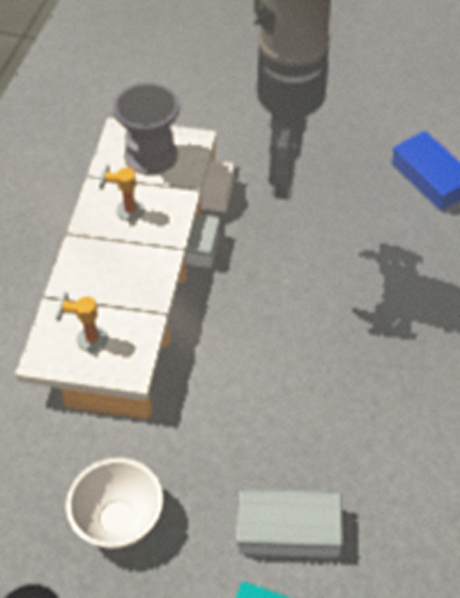

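Request:
play_rows(targets=[{"ax": 0,"ay": 0.2,"az": -6.4,"dx": 0,"dy": 0,"dz": 0,"jaw": 0},{"ax": 0,"ay": 0,"az": 0,"dx": 0.006,"dy": 0.037,"dz": 0,"jaw": 0},{"ax": 0,"ay": 0,"az": 0,"dx": 0.006,"dy": 0.037,"dz": 0,"jaw": 0},{"ax": 0,"ay": 0,"az": 0,"dx": 0.006,"dy": 0.037,"dz": 0,"jaw": 0},{"ax": 0,"ay": 0,"az": 0,"dx": 0.006,"dy": 0.037,"dz": 0,"jaw": 0},{"ax": 0,"ay": 0,"az": 0,"dx": 0.006,"dy": 0.037,"dz": 0,"jaw": 0},{"ax": 0,"ay": 0,"az": 0,"dx": 0.006,"dy": 0.037,"dz": 0,"jaw": 0},{"ax": 0,"ay": 0,"az": 0,"dx": 0.006,"dy": 0.037,"dz": 0,"jaw": 0},{"ax": 0,"ay": 0,"az": 0,"dx": 0.006,"dy": 0.037,"dz": 0,"jaw": 0},{"ax": 0,"ay": 0,"az": 0,"dx": 0.006,"dy": 0.037,"dz": 0,"jaw": 0},{"ax": 0,"ay": 0,"az": 0,"dx": 0.007,"dy": 0.038,"dz": 0,"jaw": 0}])

```text
clock: 28.65
tool_pos: [0.3458, 0.3379, 0.1596]
tcp_rot: [[-0.98, -0.199, -0.002], [-0.199, 0.98, -0.001], [0.002, -0.001, -1.0]]
wrist_force: [0.4, 0.9, 0.2]
gripper_width: 0.0854
```

Request:
play_rows(targets=[{"ax": 0,"ay": 0,"az": 0,"dx": 0,"dy": 0,"dz": 0.03,"jaw": 0},{"ax": 0,"ay": 0,"az": 0,"dx": 0,"dy": 0,"dz": 0.03,"jaw": 0},{"ax": 0,"ay": 0,"az": 0,"dx": 0,"dy": 0,"dz": 0,"jaw": 0},{"ax": 0,"ay": 0,"az": 0,"dx": 0,"dy": 0,"dz": 0,"jaw": 0}])

```text
clock: 29.05
tool_pos: [0.3464, 0.3364, 0.0999]
tcp_rot: [[-0.98, -0.199, -0.003], [-0.199, 0.98, -0.002], [0.003, -0.001, -1.0]]
wrist_force: [-0.0, -0.5, 0.6]
gripper_width: 0.0852
```

```bash
python3 plan.py w .349 .3385 .007 192
python3 - <<'E'
from plan import *
T=cam("top");Sd=cam("side")
g=cv2.resize(T["pixels"][190:265,165:240],None,fx=7,fy=7,interpolation=cv2.INTER_CUBIC); cv2.imwrite("pics/g3t.png",g[:,:,::-1])
g=cv2.resize(Sd["pixels"][260:350,270:390],None,fx=6,fy=6,interpolation=cv2.INTER_CUBIC); cv2.imwrite("pics/g3s.png",g[:,:,::-1])
E
```

```text
t 29.05 pos [0.3464 0.3364 0.0999] shelf [-298.6  312. ] w 0.0852 F [-0.  -0.5  0.6]
turn [-0.08 -0.17 -0.53] shift then(tool) mm [-3.   1.5 92.9] or now [-3.3  1.7 92.9]
```

View pics/g3s.png

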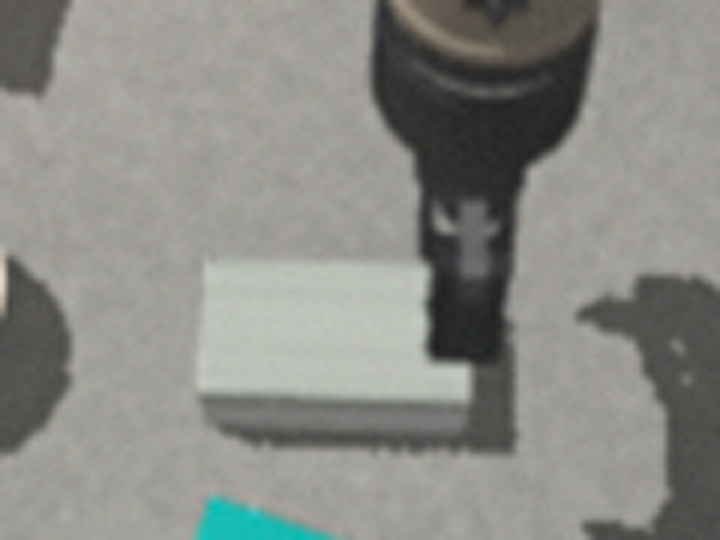

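View pics/g3t.png

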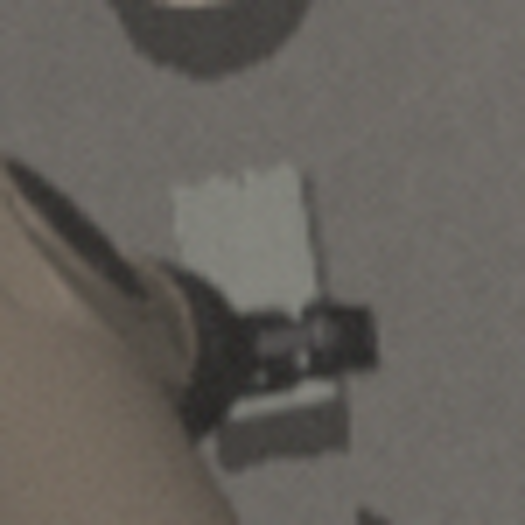

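Request:
play_rows(targets=[{"ax": 0,"ay": 0,"az": -0.5,"dx": -0.002,"dy": 0.0015,"dz": 0.03,"jaw": 0},{"ax": 0,"ay": 0,"az": 0,"dx": 0,"dy": 0,"dz": 0.03,"jaw": 0},{"ax": 0,"ay": 0,"az": 0,"dx": 0,"dy": 0,"dz": 0.02,"jaw": 0},{"ax": 0,"ay": 0,"az": 0,"dx": 0,"dy": 0,"dz": 0.012,"jaw": 0},{"ax": 0,"ay": 0,"az": 0,"dx": 0,"dy": 0,"dz": 0,"jaw": 0},{"ax": 0,"ay": 0,"az": 0,"dx": 0,"dy": 0,"dz": 0,"jaw": 0}])

```text
clock: 29.75
tool_pos: [0.3488, 0.3395, 0.0094]
tcp_rot: [[-0.978, -0.208, -0.0], [-0.208, 0.978, 0.001], [0.0, 0.001, -1.0]]
wrist_force: [0.2, 0.0, 0.3]
gripper_width: 0.0856
```

Request:
play_rows(targets=[{"ax": 0,"ay": 0,"az": 0,"dx": 0,"dy": 0,"dz": 0,"jaw": 1},{"ax": 0,"ay": 0,"az": 0,"dx": 0,"dy": 0,"dz": 0,"jaw": 1},{"ax": 0,"ay": 0,"az": 0,"dx": 0,"dy": 0,"dz": 0,"jaw": 1},{"ax": 0,"ay": 0,"az": 0,"dx": 0,"dy": 0,"dz": 0,"jaw": 1},{"ax": 0,"ay": 0,"az": 0,"dx": 0,"dy": 0,"dz": 0,"jaw": 1},{"ax": 0,"ay": 0,"az": 0,"dx": 0,"dy": 0,"dz": 0,"jaw": 1}], newtons=60)

```text
clock: 30.35
tool_pos: [0.3487, 0.3396, 0.0097]
tcp_rot: [[-0.978, -0.208, -0.0], [-0.208, 0.978, 0.002], [-0.0, 0.002, -1.0]]
wrist_force: [-0.8, -0.9, 5.4]
gripper_width: 0.0589
```

```bash
python3 plan.py s -250 150 8 180
python3 - <<'E'
from plan import *
T=cam("top");Sd=cam("side")
g=cv2.resize(Sd["pixels"][260:350,270:390],None,fx=6,fy=6,interpolation=cv2.INTER_CUBIC); cv2.imwrite("pics/g4s.png",g[:,:,::-1])
E
```

```text
t 30.35 pos [0.3487 0.3396 0.0097] shelf [-296.  315.] w 0.0589 F [-0.8 -0.9  5.4]
turn [ 0.1 -0.   6.9] shift then(tool) mm [ -46.  -165.     1.7] or now [ -25.8 -169.3    1.4]
```

View pics/g4s.png

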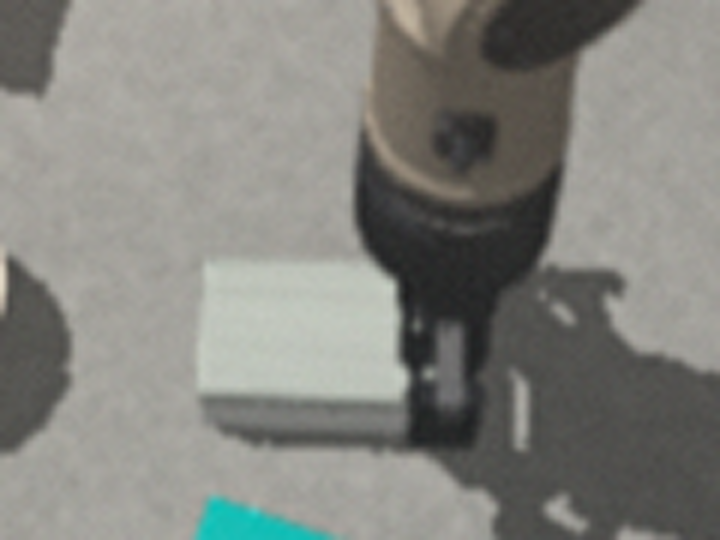

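Request:
play_rows(targets=[{"ax": 0,"ay": 0,"az": 0,"dx": 0,"dy": -0.01,"dz": -0.0015,"jaw": 1},{"ax": 0,"ay": 0,"az": 3.4,"dx": 0,"dy": -0.01,"dz": 0,"jaw": 1},{"ax": 0,"ay": 0,"az": 3.5,"dx": 0,"dy": -0.01,"dz": 0,"jaw": 1},{"ax": 0,"ay": 0,"az": 0,"dx": 0,"dy": -0.02,"dz": 0,"jaw": 1},{"ax": 0,"ay": 0,"az": 0,"dx": 0,"dy": -0.025,"dz": 0,"jaw": 1},{"ax": 0,"ay": 0,"az": 0,"dx": 0,"dy": -0.025,"dz": 0,"jaw": 1},{"ax": 0,"ay": 0,"az": 0,"dx": 0,"dy": -0.025,"dz": 0,"jaw": 1},{"ax": 0,"ay": 0,"az": 0,"dx": 0,"dy": -0.025,"dz": 0,"jaw": 1},{"ax": 0,"ay": 0,"az": 0,"dx": 0,"dy": -0.015,"dz": 0,"jaw": 1},{"ax": 0,"ay": 0,"az": 0,"dx": 0,"dy": 0,"dz": 0,"jaw": 1},{"ax": 0,"ay": 0,"az": 0,"dx": 0,"dy": 0,"dz": 0,"jaw": 1}])

```text
clock: 31.55
tool_pos: [0.3655, 0.1746, 0.01]
tcp_rot: [[-0.996, -0.088, -0.002], [-0.088, 0.996, -0.0], [0.002, 0.0, -1.0]]
wrist_force: [-0.7, -0.3, -1.6]
gripper_width: 0.0591
```

```bash
python3 plan.py s -190 150 8 180; python3 ov.py o12 .036 15
```

```text
t 31.55 pos [0.3655 0.1746 0.01  ] shelf [-293.9  149.1] w 0.0591 F [-0.7 -0.3 -1.6]
turn [ 0.   -0.1  -0.06] shift then(tool) mm [-103.9    0.9    2. ] or now [-103.9    1.     1.8]
```

View pics/o12_side.png

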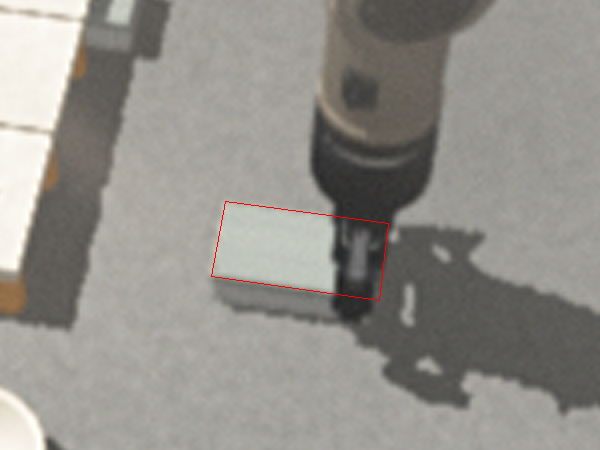

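View pics/o12_top.png

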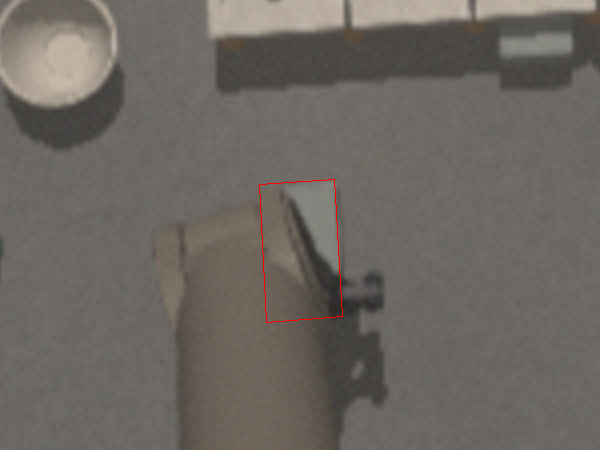

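Aligned with the leftmost bay. I'll slide it in.

Request:
play_rows(targets=[{"ax": 0,"ay": 0,"az": 0,"dx": -0.01,"dy": 0.001,"dz": 0.0005,"jaw": 1},{"ax": 0,"ay": 0,"az": 0,"dx": -0.015,"dy": 0,"dz": 0,"jaw": 1},{"ax": 0,"ay": 0,"az": 0,"dx": -0.015,"dy": 0,"dz": 0,"jaw": 1},{"ax": 0,"ay": 0,"az": 0,"dx": -0.015,"dy": 0,"dz": 0,"jaw": 1},{"ax": 0,"ay": 0,"az": 0,"dx": -0.015,"dy": 0,"dz": 0,"jaw": 1},{"ax": 0,"ay": 0,"az": 0,"dx": -0.015,"dy": 0,"dz": 0,"jaw": 1},{"ax": 0,"ay": 0,"az": 0,"dx": -0.01,"dy": 0,"dz": 0,"jaw": 1},{"ax": 0,"ay": 0,"az": 0,"dx": 0,"dy": 0,"dz": 0,"jaw": 1},{"ax": 0,"ay": 0,"az": 0,"dx": 0,"dy": 0,"dz": 0,"jaw": 1}])

```text
clock: 32.55
tool_pos: [0.4613, 0.1859, 0.0096]
tcp_rot: [[-0.996, -0.091, 0.001], [-0.091, 0.996, 0.001], [-0.001, 0.001, -1.0]]
wrist_force: [0.7, 1.0, 2.5]
gripper_width: 0.0588
```

```bash
python3 plan.py s -120 150 8 180
```

```text
t 32.55 pos [0.4613 0.1859 0.0096] shelf [-197.5  151.9] w 0.0588 F [0.7 1.  2.5]
turn [0.06 0.04 0.1 ] shift then(tool) mm [-77.5  -1.9   1.6] or now [-77.5  -2.    1.7]
```

Request:
play_rows(targets=[{"ax": 0,"ay": 0,"az": 0,"dx": -0.01,"dy": -0.0015,"dz": 0,"jaw": 1},{"ax": 0,"ay": 0,"az": 0,"dx": -0.01,"dy": 0,"dz": 0,"jaw": 1},{"ax": 0,"ay": 0,"az": 0,"dx": -0.01,"dy": 0,"dz": 0,"jaw": 1},{"ax": 0,"ay": 0,"az": 0,"dx": -0.01,"dy": 0,"dz": 0,"jaw": 1},{"ax": 0,"ay": 0,"az": 0,"dx": -0.01,"dy": 0,"dz": 0,"jaw": 1},{"ax": 0,"ay": 0,"az": 0,"dx": -0.01,"dy": 0,"dz": 0,"jaw": 1},{"ax": 0,"ay": 0,"az": 0,"dx": -0.01,"dy": 0,"dz": 0,"jaw": 1},{"ax": 0,"ay": 0,"az": 0,"dx": 0,"dy": 0,"dz": 0,"jaw": 1},{"ax": 0,"ay": 0,"az": 0,"dx": 0,"dy": 0,"dz": 0,"jaw": 1}])

```text
clock: 33.45
tool_pos: [0.5298, 0.1896, 0.0096]
tcp_rot: [[-0.996, -0.09, -0.002], [-0.09, 0.996, 0.0], [0.002, 0.0, -1.0]]
wrist_force: [-1.9, -0.5, 6.5]
gripper_width: 0.0593
```

```bash
python3 plan.py s -100 150 8 180; python3 ov.py o13 .036 15
```

```text
t 33.45 pos [0.5298 0.1896 0.0096] shelf [-128.9  149.5] w 0.0593 F [-1.9 -0.5  6.5]
turn [ 0.01 -0.13  0.06] shift then(tool) mm [-28.9   0.5   1.6] or now [-28.9   0.5   1.5]
```

View pics/o13_side.png

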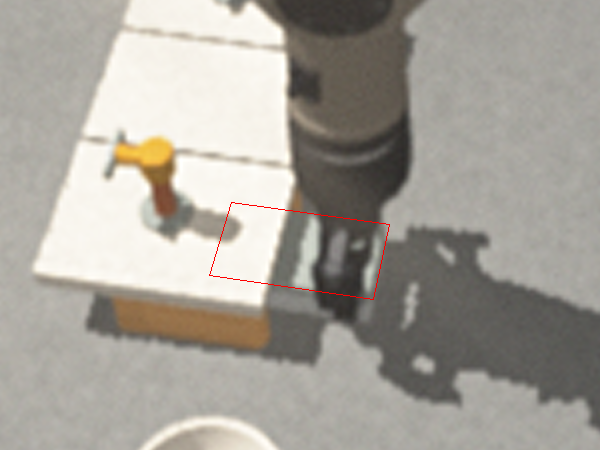

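Request:
play_rows(targets=[{"ax": 0,"ay": 0,"az": 0,"dx": -0.008,"dy": 0,"dz": -0.0007,"jaw": 1},{"ax": 0,"ay": 0,"az": 0,"dx": -0.008,"dy": 0,"dz": 0,"jaw": 1},{"ax": 0,"ay": 0,"az": 0,"dx": -0.008,"dy": 0,"dz": 0,"jaw": 1},{"ax": 0,"ay": 0,"az": 0,"dx": -0.003,"dy": 0,"dz": 0,"jaw": 1},{"ax": 0,"ay": 0,"az": 0,"dx": 0,"dy": 0,"dz": 0,"jaw": 1},{"ax": 0,"ay": 0,"az": 0,"dx": 0,"dy": 0,"dz": 0,"jaw": 0.1},{"ax": 0,"ay": 0,"az": 0,"dx": 0,"dy": 0,"dz": 0,"jaw": 0},{"ax": 0,"ay": 0,"az": 0,"dx": 0,"dy": 0,"dz": 0,"jaw": 0},{"ax": 0,"ay": 0,"az": 0,"dx": 0,"dy": 0,"dz": 0,"jaw": 0},{"ax": 0,"ay": 0,"az": 0,"dx": 0,"dy": 0,"dz": 0,"jaw": 0}])

```text
clock: 34.55
tool_pos: [0.557, 0.1915, 0.0096]
tcp_rot: [[-0.996, -0.089, -0.001], [-0.089, 0.996, -0.0], [0.001, -0.0, -1.0]]
wrist_force: [-0.2, -0.4, -0.3]
gripper_width: 0.0852
```

Request:
play_rows(targets=[{"ax": 0,"ay": 0,"az": 0,"dx": 0.02,"dy": 0,"dz": 0,"jaw": 0},{"ax": 0,"ay": 0,"az": 0,"dx": 0.02,"dy": 0,"dz": 0,"jaw": 0},{"ax": 0,"ay": 0,"az": 0,"dx": 0.02,"dy": 0,"dz": 0,"jaw": 0.5},{"ax": 0,"ay": 0,"az": 0,"dx": 0,"dy": 0,"dz": 0,"jaw": 1},{"ax": 0,"ay": 0,"az": 0,"dx": 0,"dy": 0,"dz": 0,"jaw": 1},{"ax": 0,"ay": 0,"az": 0,"dx": 0,"dy": 0,"dz": 0,"jaw": 1},{"ax": 0,"ay": 0,"az": 0,"dx": 0,"dy": 0,"dz": 0,"jaw": 1},{"ax": 0,"ay": 0,"az": 0,"dx": 0,"dy": 0,"dz": 0,"jaw": 1}])

```text
clock: 35.35
tool_pos: [0.4979, 0.1861, 0.0098]
tcp_rot: [[-0.996, -0.089, -0.001], [-0.089, 0.996, -0.0], [0.001, -0.0, -1.0]]
wrist_force: [-0.5, 0.0, -0.0]
gripper_width: 0.0002
```

```bash
python3 plan.py s -128 150 10 180
```

```text
t 35.35 pos [0.4979 0.1861 0.0098] shelf [-161.   148.8] w 0.0002 F [-0.5  0.  -0. ]
turn [-0.01 -0.05 -0.01] shift then(tool) mm [-33.    1.2  -0.2] or now [-33.    1.2  -0.2]
```

Request:
play_rows(targets=[{"ax": 0,"ay": 0,"az": 0,"dx": -0.01,"dy": 0.001,"dz": 0,"jaw": 1},{"ax": 0,"ay": 0,"az": 0,"dx": -0.01,"dy": 0,"dz": 0,"jaw": 1},{"ax": 0,"ay": 0,"az": 0,"dx": -0.008,"dy": 0,"dz": 0,"jaw": 1},{"ax": 0,"ay": 0,"az": 0,"dx": -0.004,"dy": 0,"dz": 0,"jaw": 1},{"ax": 0,"ay": 0,"az": 0,"dx": -0.002,"dy": 0,"dz": 0,"jaw": 1},{"ax": 0,"ay": 0,"az": 0,"dx": -0.002,"dy": 0,"dz": 0,"jaw": 1},{"ax": 0,"ay": 0,"az": 0,"dx": -0.002,"dy": 0,"dz": 0,"jaw": 1},{"ax": 0,"ay": 0,"az": 0,"dx": 0,"dy": 0,"dz": 0,"jaw": 1}])

```text
clock: 36.15
tool_pos: [0.5349, 0.1904, 0.0095]
tcp_rot: [[-0.996, -0.089, -0.002], [-0.089, 0.996, -0.0], [0.002, -0.0, -1.0]]
wrist_force: [-1.4, -0.1, -0.7]
gripper_width: 0.0
```

Request:
play_rows(targets=[{"ax": 0,"ay": 0,"az": 0,"dx": -0.002,"dy": 0,"dz": 0,"jaw": 1},{"ax": 0,"ay": 0,"az": 0,"dx": 0,"dy": 0,"dz": 0,"jaw": 1}])

```text
clock: 36.35
tool_pos: [0.5371, 0.1907, 0.0097]
tcp_rot: [[-0.996, -0.089, -0.001], [-0.089, 0.996, -0.0], [0.001, -0.0, -1.0]]
wrist_force: [-1.6, -0.7, -0.2]
gripper_width: 0.0001
```

Request:
play_rows(targets=[{"ax": 0,"ay": 0,"az": 0,"dx": -0.002,"dy": 0,"dz": 0,"jaw": 1},{"ax": 0,"ay": 0,"az": 0,"dx": 0,"dy": 0,"dz": 0,"jaw": 1}])

```text
clock: 36.55
tool_pos: [0.5387, 0.1908, 0.0097]
tcp_rot: [[-0.996, -0.089, -0.002], [-0.089, 0.996, -0.0], [0.002, -0.0, -1.0]]
wrist_force: [-2.5, -0.9, 1.0]
gripper_width: -0.0001
```

Request:
play_rows(targets=[{"ax": 0,"ay": 0,"az": 0,"dx": -0.002,"dy": 0,"dz": 0,"jaw": 1},{"ax": 0,"ay": 0,"az": 0,"dx": 0,"dy": 0,"dz": 0,"jaw": 1}])

```text
clock: 36.75
tool_pos: [0.5386, 0.1908, 0.0095]
tcp_rot: [[-0.996, -0.089, -0.007], [-0.089, 0.996, -0.001], [0.007, -0.0, -1.0]]
wrist_force: [-6.2, 0.0, 5.4]
gripper_width: 0.0004
```

```bash
python3 plan.py s -120 150 10 180
```

```text
t 36.75 pos [0.5386 0.1908 0.0095] shelf [-120.   149.9] w 0.0004 F [-6.2  0.   5.4]
turn [-0.02 -0.38  0.02] shift then(tool) mm [-0.   0.1 -0.5] or now [-0.   0.1 -0.5]
```

It stopped at -120.0, the same as the others. I'll retreat and check.

Request:
play_rows(targets=[{"ax": 0,"ay": 0,"az": 0,"dx": 0.02,"dy": 0,"dz": 0,"jaw": 1},{"ax": 0,"ay": 0,"az": 0,"dx": 0.03,"dy": 0,"dz": 0,"jaw": 1},{"ax": 0,"ay": 0,"az": 0,"dx": 0.01,"dy": 0,"dz": -0.03,"jaw": 1},{"ax": 0,"ay": 0,"az": 0,"dx": 0.01,"dy": 0,"dz": -0.04,"jaw": 1},{"ax": 0,"ay": 0,"az": 0,"dx": 0.01,"dy": 0,"dz": -0.04,"jaw": 1},{"ax": 0,"ay": 0,"az": 0,"dx": 0.01,"dy": -0.03,"dz": -0.04,"jaw": 1},{"ax": 0,"ay": 0,"az": 0,"dx": 0.02,"dy": -0.03,"dz": -0.03,"jaw": 1},{"ax": 0,"ay": 0,"az": 0,"dx": 0.02,"dy": -0.04,"dz": 0,"jaw": 1},{"ax": 0,"ay": 0,"az": 0,"dx": 0,"dy": -0.04,"dz": 0,"jaw": 1},{"ax": 0,"ay": 0,"az": 0,"dx": 0,"dy": 0,"dz": 0,"jaw": 1},{"ax": 0,"ay": 0,"az": 0,"dx": 0,"dy": 0,"dz": 0,"jaw": 1}])

```text
clock: 37.85
tool_pos: [0.4253, 0.0401, 0.1899]
tcp_rot: [[-0.996, -0.086, 0.001], [-0.086, 0.996, 0.001], [-0.001, 0.001, -1.0]]
wrist_force: [0.7, 1.4, 0.5]
gripper_width: -0.0002
```

Run:
```python
from plan import *
T=cam("top");Sd=cam("side")
print(env.state()["clock"],env.state()["tool_pos"])
for c in(T,Sd):
    im=cv2.resize(c["pixels"],None,fx=5,fy=5,interpolation=cv2.INTER_CUBIC)
    for y,h in((-150,.032),(-50,.036),(150,.036)):
        q=np.array([[*W(a,b),h] for a,b in((-82,y-30),(-110,y-30),(-110,y+30),(-82,y+30))])
        cv2.polylines(im,[np.round((proj(c,q)+.5)*5-.5).astype(int)],False,(255,0,0),1)
    cr=im[550:1000,1100:1890] if c is T else im[700:1400,1000:1550]
    if c is Sd: cr=cv2.resize(cr,None,fx=.85,fy=.85)
    cv2.imwrite(f"pics/fin_{c['name']}.png",cr[:,:,::-1])
    cv2.imwrite(f"pics/finfull_{c['name']}.png",c["pixels"][:,:,::-1])
    for l,z in(("bowl",.03),("can",.085),("jar",.08)):
        for d in eyes.masks_of(c["name"],l)[:1]:
            ys,xs=np.nonzero(d["mask"]); print(l,c["name"],onplane(c,(xs.mean(),ys.mean()),z/2).round(3),round(d["score"],2))
```

```text
37.95 [0.42498788 0.04167617 0.18942647]
bowl top [0.572 0.388 0.015] 0.58
can top [ 0.605 -0.511  0.042] 0.87
jar top [0.596 0.526 0.04 ] 0.97
bowl side [0.578 0.37  0.015] 0.62
can side [ 0.611 -0.512  0.042] 0.77
jar side [0.601 0.528 0.04 ] 0.97
```

View pics/fin_side.png

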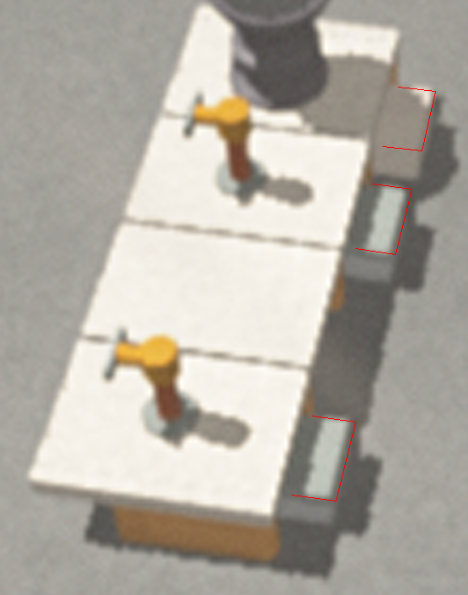

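View pics/fin_top.png

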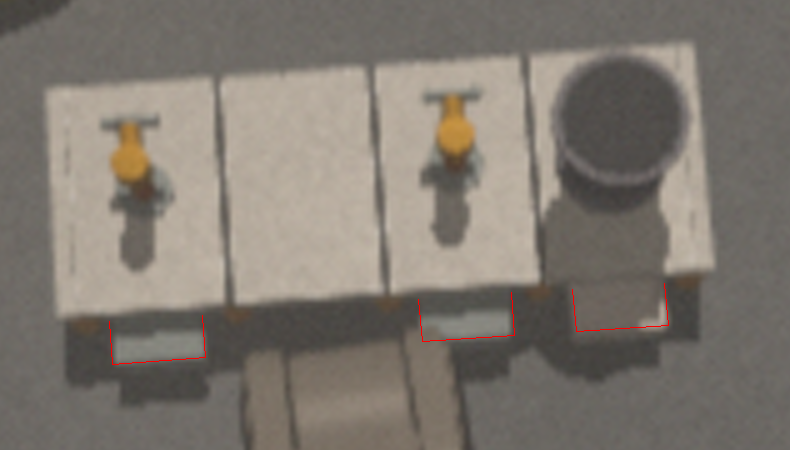

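View pics/finfull_side.png

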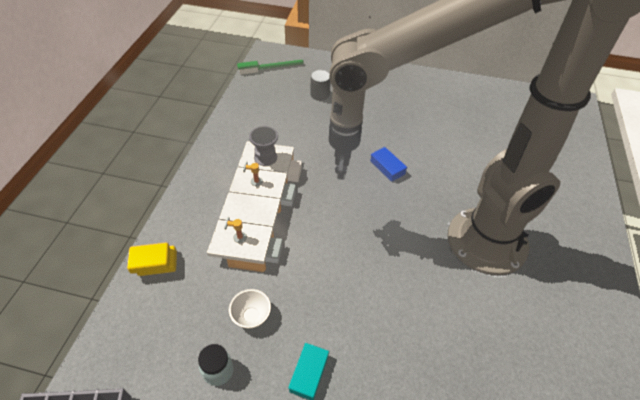

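The three near ends lie on the home lines, there is no third tin in either view, and the bowl, can and jar have not moved. Handing in.

```bash
python3 -c "
from plant import env
print(env.finish_job(), env.state()['clock'])"
```

```text
the job is handed in; nothing more can be done
the job is handed in; nothing more can be done
```

I drew the tray out of the second bay from the left and slid it home under the drain, in the rightmost bay. The right-hand tin then went into the third bay and the left-hand tin into the leftmost. The second bay is left empty, because only two steel tins were in the scene. The job was handed in after about 38 s of robot time; no verdict was reported.

**Home against the stop:** each closing push stopped at shelf x = -120 mm (within 0.2 mm of each other) with about 6–9 N against the fingers. In the last pictures from both cameras, the near ends of all three items lie on the predicted lines 30 mm in front of the slab.

**Left alone:** the bowl, can and jar are where they started, to within 3 mm. The blue and turquoise look-alikes were not touched.

**Disagreements:**
- The right tin was knocked about 2 cm before I reached it, so I measured it again before gripping.
- The two cameras differed by 2 to 4 mm on the shelf and tin positions, which is within the clearances.
- My free fits put the loose tins at about 31 mm high rather than the stated 36 mm, so I used the stated height.

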